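# Turn over a plate carrier with a lifter

## Robot

A 6-joint arm with a two-finger parallel gripper is mounted at the origin on the work surface. World frame = base frame: x ahead of the robot, y to its left, z up, the work surface at z = 0. Lengths are in mm, angles in rad, forces in N, time in s.
With the tool pointing down it reaches from about 350 to 875 mm from the base axis. Payload 4.2 kg.
Tool frame: the origin (TCP) lies midway between the tips of the shut fingers; the grasp point (between the pads) lies 19 mm behind it; z points along the fingers, y is the direction in which the jaws open and shut (so a half turn about z gives the same grasp; the last joint's range is limited). The gripper opens to 85 mm and grips with 20 to 120 N. Pads are 22 mm wide; open, the fingers measure 114 mm over their backs; the gripper's body (76 mm by 85 mm) begins 54 mm behind the grasp point. The pads swing forward as they close: fully open they stand 13 mm farther back than shut.
Start: joints at [-1.004, 0.385, 0.008, 0, -1.194, -0.259], TCP at [189.367, -595.6, 198.712] pointing down, gripper open.
Joint ranges: [-3.14, 3.14], [-1.21, 2.06], [-1.07, 1.41], [-3.16, 2.05], [-2.99, -0.16], [-3.1, 3.1]. Speed limits (rad/s): [2.79, 2.79, 3.14, 3.14, 3.14, 3.14].

## Interface

Orientations are given as a unit quaternion [x, y, z, w].
In Python, from bench import arm, eyes, nets gives the robot as it stands.
- The arm moves only by the tool jog_arm, never from a script. Its argument "rows" is a list of rows, each a list of 3 entries, a list of its own where there are three numbers: the shift along the tool's x, y, z in cm, then the turn, a rotation vector about the tool's x, y, z in degrees, then the finger opening in cm, from 0 to 8.54. In form: [[[x, y, z], [ax, ay, az], jaw], ...]. A call has 1 to 10 rows; each row shifts and turns the commanded pose from where the row before left it, along the tool's axes as they then stand; what a row does not reach is not made up. A row lasts 1/8 s, in which the tool goes at most 62.5 mm and 10.7 degrees, less where a joint would pass 70% of its speed; a pose out of reach is approached as far as the arm can. A call with a gripper value outside its range is refused whole. The fingers move at their own pace and stop on an object; the grip force is fixed at half the most. Time passes only in rows, so rows that do not move let the fingers close. It gives the time, the measured TCP pose, the force and the opening at its end, in the units of the state.
- arm.read_state(): the state, without advancing time (a new reading comes with each control period).
- eyes.get_image(name): name is "scene" or "top" or "wrist"; returns the picture (384x512x3 uint8, red, green, blue); there is no depth.
- eyes.camera_model(name): a dict with "K" (3x3 intrinsics, pixels), "rvec" (rotation vector, rad) and "tvec" (3), from world to camera coordinates, as OpenCV has them. Camera axes: x right, y down, z forward; pixel columns grow to the right and rows downward; lengths in mm; the calibration is good to about 2 mm. A picture is of the moment at which its call begins: read the wrist's pose just before it. camera_model takes no time and is no camera call; for the wrist camera it gives the pose at the moment of the call.
- arm.job_done(): hands the job in, once; it reports no verdict.
Trained networks look in the newest picture that a camera, given by its name, has taken for a name from the list of things; names that differ only in an ending like _2 or _b are one class to them, and where a whole thing is asked for, a point or a joint stands for the part that bears it (a point fixed in the world has none). Each returns a list of dicts, best first, with "conf" (0 to 1); they miss things now and then, are a little off and sometimes report something else, mostly with a low value. They report only what shows in the picture. A call takes as long as a camera call. They do not tell look-alikes from the thing itself.
- nets.boxes_of(camera, name): "position" ([column, row] as shares, 0 to 1, of the picture: columns of its width, rows of its height, amid what is visible of it).
The state is a dict: "clock": time; "joints": joint angles; "joint_vel": joint speeds; "joint_efforts": joint torques, N m; "position": TCP position; "ee_rot": TCP orientation; "contact_force": force on the tool from outside, world axes, zero at the start; "wrist_torque": the same for the moment, N m; "gripper_width": finger opening in mm.
Only numpy, scipy, OpenCV 4.12 (cv2) and the standard library are available. Lean on these libraries where they do the work, as an engineer would, in place of code of your own. Each camera call takes 0.05 s, during which the arm holds its last target.

## Task

Take the lifter by its handle, slide its blade along the bed into the slot under the robot-side edge of the black plate carrier, and push the carrier gently but firmly (about 5 to 15 N) up against the step. Then raise that edge with the lifter, pivoting the carrier on its far edge, and tip it over so that it lies flat, turned over, on the padded deck behind the step; press only lightly (under 20 N) on bed, step and carrier, and never touch the carrier with the gripper. Finally stand the lifter back on its cork mat, and leave everything else alone.

Things in the scene. Friction and masses are not known exactly. Their poses are not given: they have to be found in the camera images.
- carrier: Black plate carrier with glass window, 80 (x) x 90 (y) x 11 mm, 0.08-0.17 kg, loose on the lower bed, 3 to 38 mm short of the step. At the start its window face is up and its paper-labelled face down, its x axis towards the step within 0.1 rad. Both faces have the same profile (see carrier_edge). Origin: centre of the face that starts down; z up at the start, down once turned over.
- carrier_mid (a point): Centre of the carrier, halfway through its thickness. Axes as the carrier's.
- carrier_edge (a point): Middle of the carrier's robot-side edge (carrier x = -40 mm), at its underside. From here a slot runs under the carrier: 3.5 mm high, 74 mm wide (between two 8 mm side rails), 18 mm deep, ending at a cross rib (carrier x = -22 to -17 mm; another at +17 to +22). Rails and ribs are 11 mm thick and stand on the bed; the panel between is 4 mm thick, halfway up.
- lifter: Lifter standing on its cork mat, 0.12 kg: flat steel blade 80 x 40 x 2 mm with an upright wooden handle, 24 mm along the blade, 14 mm across, top 75 mm above the blade's underside. Origin: blade underside below mid-handle; x along the blade to its tip, 60 mm ahead (20 mm of blade lie behind); z up. At the start the blade points away from the robot, within 0.6 rad of world x.
- lifter_tip (a point): Middle of the blade's front edge, at its underside.
- rest: Cork mat 150 x 90 x 6 mm on which the lifter stands at the start (left or right of the board). Origin: centre of its underside, on the table; its top is 6 mm above that.
- stand: Turning board: level bed 350 x 160 mm, 30 to 50 mm above the table (varies), x away from the robot. Origin: bed top, midline. Beyond x = 0 it carries a black padded deck plate, 6 mm thick, 120 x 160 mm; its near edge is the step, clamped anywhere from x = -8 to +8 mm. The bed floats on foam: pressed with over 2 to 4 N it sinks 1 mm per 4 N. Sideways it is rigid: each mm past contact adds 5 N or more.
- weight: Brass paperweight, 60 x 60 x 20 mm block with an upright wooden handle 24 x 14 x 50 mm; it has no blade; stands on the other cork mat; leave alone. Origin under its centre.
- reflex_camera: Black box camera 80 x 75 x 137 mm, leave alone. Origin under its centre.
- lens_camera: Black camera 130 mm wide, 94 mm tall, steel lens, leave alone. Origin under its centre.
- loupe: Grey loupe, 48 mm across, 45 mm tall, leave alone. Origin under its centre.
- brush: Wooden brush 150 mm long, lying, leave alone. Origin under its middle.
- tape_roll: Paper tape roll, 72 mm across, 22 mm tall, lying flat, leave alone. Origin under its centre.
- slide_box: Closed grey box 70 x 110 x 45 mm, leave alone. Origin under its centre.
Mind the look-alikes: they are no part of the job. Leave any green, orange or turquoise look-alike of the lifter alone.

How it is judged:
By the outcome, as a careful person would: the job done as asked, in the order asked, and still so for the second after the job is handed in, with the robot touching nothing.
It also fails if it takes over 72 s, if anything falls off the work surface, if the arm or the gripper's body presses on something with over 40 N, if the wrist force passes 120 N, or if a joint passes its speed limit or range.

## Working session

There is one attempt and no reset: what is moved stays moved. The work goes in short steps, Python scripts to look and compute and a tool call to move; the robot and the scene stay as the last step left them, time stands still between calls to the robot, and variables do not carry over. Pictures are saved under pics/ and viewed, and the job is handed in when it is done.

Besides the shell and the picture viewer there is one more tool, called after ">>>" in YAML: its name, and indented under it one key for each argument. jog_arm: Moves the arm, as the interface text tells. Its arguments: {"type":"object","properties":{"rows":{"type":"array","items":{"type":"array"}}},"required":["rows"]}

```bash
ls; mkdir -p pics; python3 - <<'E'
from bench import arm,eyes,nets
import cv2
print(arm.read_state())
for c in ("scene","top"):
    im=eyes.get_image(c); cv2.imwrite(f"pics/{c}0.png",im[:,:,::-1]); m=eyes.camera_model(c); print(c,m)
    for n in ["carrier","lifter","rest","stand","weight","lifter_tip","carrier_edge","carrier_mid"]:
        print(n,[(round(d['position'][0]*512),round(d['position'][1]*384),round(d['conf'],2)) for d in nets.boxes_of(c,n)])
E
```

```text
pics
{'clock': 0.0, 'joints': array([-1.00437432e+00,  3.85571959e-01,  6.61612753e-03, -5.01105030e-04,
       -1.19399939e+00, -2.58623179e-01]), 'joint_vel': array([-9.27272829e-04, -1.25924784e-03,  2.24021534e-03, -1.22673528e-03,
        9.93752507e-05,  2.46183736e-03]), 'joint_efforts': array([-1.22135963e-03, -3.92289698e+01,  1.88395947e+01,  4.18627784e+00,
       -4.79008348e-03, -1.67787516e-05]), 'position': array([ 189.17941911, -594.98876342,  197.60825956]), 'ee_rot': array([-1.53201173e-01,  9.88194405e-01,  1.08225911e-03, -2.19432623e-04]), 'contact_force': array([ 0.51976432, -0.79179954, -0.76351869]), 'wrist_torque': array([-0.01227976, -0.03225902, -0.00892731]), 'gripper_width': 85.38053862289564}
scene {'K': array([[392.25603817,   0.        , 250.53688495],
       [  0.        , 392.25603817, 192.16032762],
       [  0.        ,   0.        ,   1.        ]]), 'rvec': array([ 2.08772355,  0.99643964, -0.45545104]), 'tvec': array([-324.81268367, -227.75684531, 1574.31181693])}
carrier [(257, 199, 0.79), (173, 242, 0.61)]
lifter [(251, 158, 0.7), (283, 150, 0.
[... 243 characters left out ...]
dge [(257, 195, 0.79)]
carrier_mid [(256, 199, 0.76)]
top {'K': array([[398.39782188,   0.        , 251.50319614],
       [  0.        , 398.39782188, 193.81502853],
       [  0.        ,   0.        ,   1.        ]]), 'rvec': array([ 2.15646607, -2.15492352,  0.13128379]), 'tvec': array([   1.34585378,  537.67564153, 1078.16638392])}
carrier [(252, 190, 0.83), (253, 176, 0.62)]
lifter [(157, 197, 0.94), (102, 254, 0.7), (194, 272, 0.59), (144, 258, 0.55)]
rest [(150, 202, 0.64)]
stand [(251, 178, 0.72)]
weight [(355, 201, 0.75)]
lifter_tip [(159, 197, 0.89), (198, 269, 0.85), (149, 253, 0.79), (100, 254, 0.76), (253, 177, 0.22)]
carrier_edge [(250, 191, 0.93)]
carrier_mid [(250, 193, 0.87)]
```

```bash
python3 - <<'E'
import cv2
for c in ("scene","top"):
    im=cv2.imread(f"pics/{c}0.png"); cv2.imwrite(f"pics/{c}0b.png",cv2.resize(im,(800,600),interpolation=cv2.INTER_CUBIC))
E
```

```text
(no output)
```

View pics/scene0b.png

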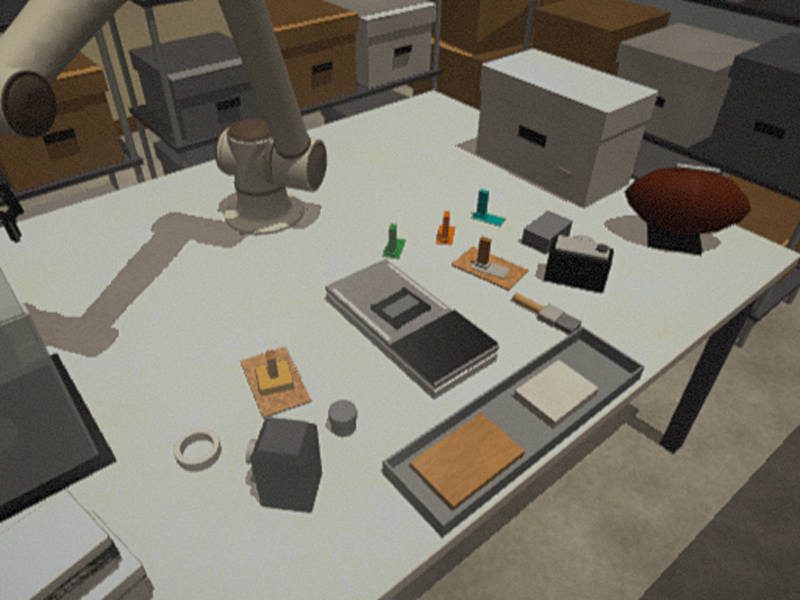

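View pics/top0b.png

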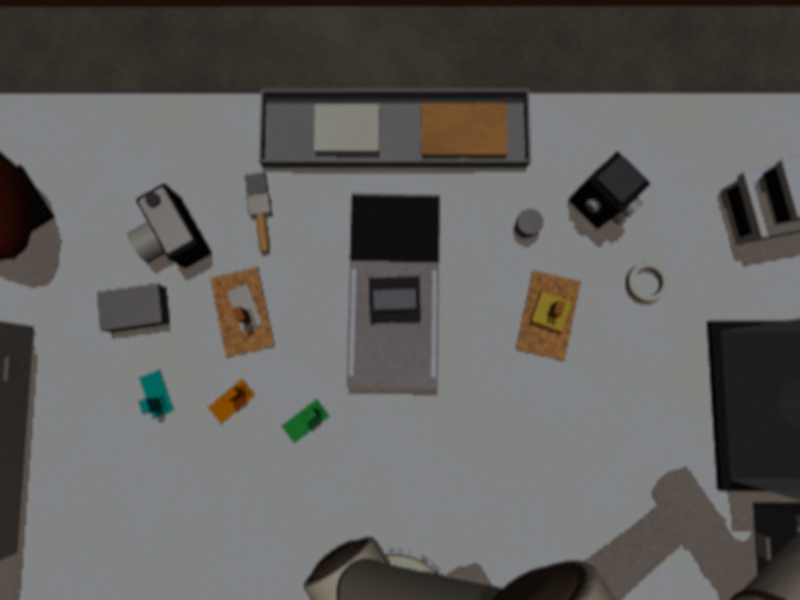

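```bash
cat > h.py <<'E'
import numpy as np, cv2
from scipy.spatial.transform import Rotation as R
from bench import arm,eyes,nets
def ray(m,uv):
    Rm=cv2.Rodrigues(np.array(m['rvec'],float))[0]; t=np.array(m['tvec']).ravel()
    d=Rm.T@np.linalg.inv(m['K'])@np.array([uv[0],uv[1],1.]); return -Rm.T@t,d
def onz(m,uv,z):
    o,d=ray(m,uv); return o+d*(z-o[2])/d[2]
def proj(m,P):
    return cv2.projectPoints(np.array(P,float).reshape(-1,1,3),np.array(m['rvec'],float),np.array(m['tvec'],float),m['K'],None)[0].reshape(-1,2)
def tri(ms,uvs):
    A=np.zeros((3,3));b=np.zeros(3)
    for m,u in zip(ms,uvs):
        o,d=ray(m,u);d/=np.linalg.norm(d);Q=np.eye(3)-np.outer(d,d);A+=Q;b+=Q@o
    return np.linalg.solve(A,b)
E
python3 - <<'E'
from h import *
ms,mt=eyes.camera_model("scene"),eyes.camera_model("top")
im=cv2.imread("pics/top0.png");s=cv2.imread("pics/scene0.png")
cv2.imwrite("pics/t_l.png",cv2.resize(im[165:235,130:180],None,fx=11,fy=8*11/8,interpolation=cv2.INTER_CUBIC)[:600])
cv2.imwrite("pics/t_b.png",cv2.resize(im[115:265,215:290],None,fx=4,fy=4,interpolation=cv2.INTER_CUBIC))
cv2.imwrite("pics/s_b.png",cv2.resize(s[140:260,190:340],None,fx=5,fy=5,interpolation=cv2.INTER_CUBIC))
E
```

```text
(no output)
```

View pics/t_l.png

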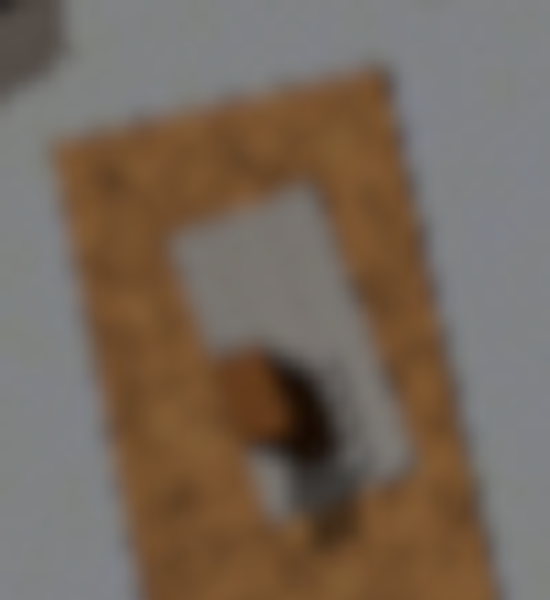

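View pics/t_b.png

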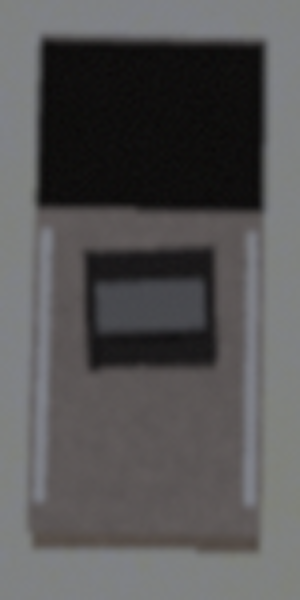

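View pics/s_b.png

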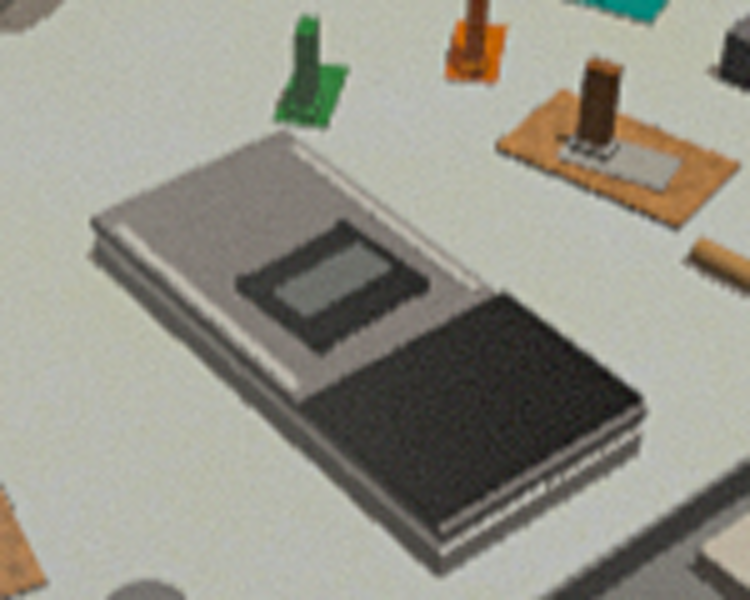

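```bash
python3 - <<'E'
from h import *
ms,mt=eyes.camera_model("scene"),eyes.camera_model("top")
f=lambda p,o,s:((p[0]+.5)/s+o[0]-.5,(p[1]+.5)/s+o[1]-.5)
c=[onz(mt,f(p,(130,165),11),8) for p in [(168,238),(318,180),(275,528),(412,468)]]
for q in c: print(q.round(1))
fr=(c[0]+c[1])/2;bk=(c[2]+c[3])/2;d=fr-bk;print('yaw',np.arctan2(d[1],d[0]),np.linalg.norm(d),'org',fr-d/np.linalg.norm(d)*60)
print('handle top',onz(mt,f((252,400),(130,165),11),81))
print('mat',[onz(mt,f(p,(130,165),11),6).round(1) for p in[(52,145),(385,70)]])
T=lambda p:f(p,(215,115),4); S=lambda p:f(p,(190,140),5)
# deck top corners: triangulate: far-left, far-right,near-left, near right
for n,a,b in [('FL',(42,38),(642,410)),('FR',(265,42),(440,530)),('NL',(38,207),(503,295)),('NR',(262,207),(302,405)),('bedNL',(32,545),(283,132)),('bedNR',(258,550),(93,222)),('cNL',(90,367),(343,222)),('cNR',(215,362),(237,285)),('cFL',(87,250),(428,285)),('cFR',(213,248),(322,350))]:
    print(n,tri([mt,ms],[T(a),S(b)]).round(1))
print([onz(mt,T(p),45).round(1) for p in[(90,367),(215,362),(87,252),(213,248)]])
E
```

```text
[562.7 307.4   8. ]
[578.  268.8   8. ]
[487.1 277.2   8. ]
[502.7 242.2   8. ]
yaw 0.35992624730004014 80.66669398026202 org [514.23769026 266.9461791    8.        ]
handle top [512.52664804 265.67259137  81.        ]
mat [array([587.6, 339.1,   6. ]), array([607.5, 252.5,   6. ])]
FL [737.1  76.2  33.7]
FR [733.9 -82.1  36.2]
NL [614.4  78.4  38.6]
NR [613.3 -80.   39. ]
bedNL [381.9  83.9  28.4]
bedNR [377.8 -72.8  24.4]
cNL [501.7  41.6  44.6]
cNR [504.8 -45.7  40.1]
cFL [582.9  43.6  44.4]
cFR [584.9 -43.9  41.3]
[array([501.4,  41.2,  45. ]), array([504.9, -44.8,  45. ]), array([581.5,  43.7,  45. ]), array([584.4, -43.7,  45. ])]
```

```bash
cat >> h.py <<'E'
def plan(target, yaw_x=None, tilt=0., s=None, n=None):
    """target xyz mm; yaw_x: desired heading of lifter x (= minus tool x); tilt: lifter tip-up angle (rad)"""
    s=s or arm.read_state(); p=np.array(s['position']); Rt=R.from_quat(s['ee_rot'])
    d=Rt.inv().apply(np.array(target)-p)/10
    rv=np.zeros(3)
    if yaw_x is not None:
        # lifter frame: x=heading, z up ; tool x=-lx, tool y=ly, tool z=-lz
        L=R.from_euler('z',yaw_x)*R.from_euler('y',-tilt)
        T=L*R.from_matrix(np.array([[-1,0,0],[0,1,0],[0,0,-1.]]).T)
        rv=np.degrees((Rt.inv()*T).as_rotvec())
    print('pos',p.round(1),'quat',np.round(s['ee_rot'],4),'total shift cm',d.round(2),'turn deg',rv.round(2),'len',np.linalg.norm(d).round(2))
    return d,rv
E
python3 - <<'E'
from h import *
plan((514,266.5,210),0.36)
plan((400,-35,210),0.36)
E
```

```text
pos [ 189.4 -595.6  198.7] quat [-0.1533  0.9882 -0.      0.    ] total shift cm [-57.05  72.32  -1.13] turn deg [-0.    0.   -2.99] len 92.12
pos [ 189.4 -595.6  198.7] quat [-0.1533  0.9882 -0.      0.    ] total shift cm [-37.05  47.04  -1.13] turn deg [-0.    0.   -2.99] len 59.9
```

>>> jog_arm:
  rows:
    - [[-3.2,4.0,-0.3],[0,0,0],8.5]
    - [[-3.2,4.0,-0.3],[0,0,0],8.5]
    - [[-3.2,4.0,-0.3],[0,0,0],8.5]
    - [[-3.2,4.0,-0.3],[0,0,0],8.5]
    - [[-3.2,4.0,-0.2],[0,0,0],8.5]
    - [[-3.2,4.0,0],[0,0,0],8.5]
    - [[-3.2,4.0,0],[0,0,0],8.5]
    - [[-3.2,4.0,0],[0,0,0],8.5]
    - [[-3.2,4.0,0],[0,0,0],8.5]
    - [[-3.2,4.0,0],[0,0,0],8.5]

```text
clock: 2.15
position: [373.6, -115.8, 213.2]
ee_rot: [-0.153, 0.988, -0.0, 0.001]
contact_force: [0.6, 0.6, 0.2]
gripper_width: 85.0
```

```bash
python3 - <<'E'
from h import *
print(arm.read_state()['clock'])
plan((514,266.5,210),0.36)
E
```

```text
2.15
pos [ 373.6 -115.8  213.2] quat [-1.534e-01  9.882e-01 -1.000e-04  7.000e-04] total shift cm [-24.97  32.18   0.34] turn deg [-0.03  0.08 -2.98] len 40.73
```

>>> jog_arm:
  rows:
    - [[-3.1,4.0,0],[0,0,0],8.5]
    - [[-3.1,4.0,0],[0,0,0],8.5]
    - [[-3.1,4.0,0],[0,0,0],8.5]
    - [[-3.1,4.0,0],[0,0,0],8.5]
    - [[-3.1,4.0,0],[0,0,0],8.5]
    - [[-3.1,4.0,0],[0,0,0],8.5]
    - [[-3.1,4.0,0],[0,0,0],8.5]
    - [[-3.1,3.9,0],[0,0,-3],8.5]
    - [[0,0,0],[0,0,0],8.5]

```text
clock: 3.28
position: [513.5, 264.4, 211.6]
ee_rot: [-0.18, 0.984, -0.0, -0.0]
contact_force: [-1.0, -0.9, -0.2]
gripper_width: 85.1
```

```bash
python3 - <<'E'
from h import *
print(arm.read_state()['clock'])
plan((514,266.5,210),0.36)
im=eyes.get_image("wrist");m=eyes.camera_model("wrist");cv2.imwrite("pics/w1.png",cv2.resize(im[:,:,::-1],(800,600)))
o,d=ray(m,(256,192));print(o.round(),d)
np.savez("w1.npz",**m)
for n in("lifter","lifter_tip"): print([(np.round(np.array(x['position'])*[800,600]),round(x['conf'],2)) for x in nets.boxes_of("wrist",n)])
E
```

```text
3.275
pos [513.5 264.4 211.6] quat [-1.805e-01  9.836e-01 -2.000e-04 -3.000e-04] total shift cm [-0.12  0.18  0.16] turn deg [-0.01 -0.04  0.17] len 0.27
[448. 240. 388.] [ 0.2420138   0.10333997 -0.96482843]
[(array([683., 143.]), 0.84), (array([513.,  72.]), 0.8), (array([398., 282.]), 0.64)]
[(array([512.,  66.]), 0.92), (array([399., 281.]), 0.81), (array([689., 139.]), 0.74), (array([292., 480.]), 0.25)]
```

View pics/w1.png

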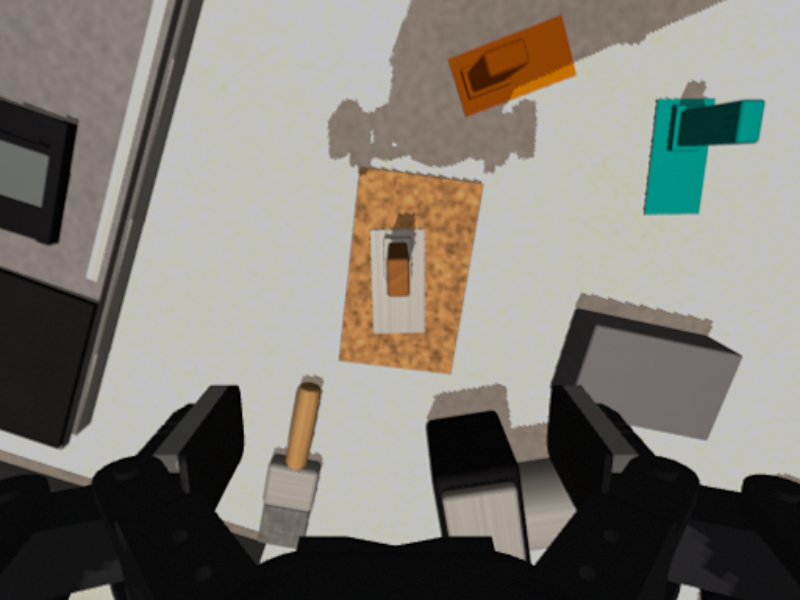

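The wrist picture shows three lifter-shaped things: steel and wood on cork at (398,282), orange at (513,68), turquoise at (690,140), with the green one out of view. Only the steel one on the cork mat fits the description. I'll confirm it in a crop and measure.

```bash
python3 - <<'E'
from h import *
m=dict(np.load("w1.npz"));im=cv2.imread("pics/w1.png")
cv2.imwrite("pics/w1c.png",cv2.resize(im[150:390,330:500],None,fx=2.5,fy=2.5,interpolation=cv2.INTER_CUBIC))
f=lambda p:((p[0]+.5)*.64-.5,(p[1]+.5)*.64-.5)
c=[onz(m,f(p),8) for p in [(374,333),(424,333),(370.5,230),(424,230)]]
for q in c: print(q.round(1))
fr=(c[0]+c[1])/2;bk=(c[2]+c[3])/2;d=fr-bk;print('yaw',np.arctan2(d[1],d[0]),np.linalg.norm(d),'org',fr-d/np.linalg.norm(d)*60)
h=[onz(m,f(p),81) for p in[(387,295),(409,295),(387,259),(409,259)]];print(np.mean(h,0),h)
print('mat',[onz(m,f(p),6).round(1) for p in[(360,167),(483,182),(452,373),(340,360)]])
E
```

```text
[575.3 271.2   8. ]
[561.6 307.6   8. ]
[501.1 241.3   8. ]
[487.1 278.2   8. ]
yaw 0.37922356022951964 80.03290605358437 org [512.71296819 267.18908648   8.        ]
[511.96656788 266.62509426  81.        ] [array([524.86544737, 264.27306707,  81.        ]), array([520.08261385, 276.94967285,  81.        ]), array([503.80551469, 256.4215398 ,  81.        ]), array([499.11269562, 268.85609734,  81.        ])]
mat [array([461.6, 218.9,   6. ]), array([440.1, 305.6,   6. ]), array([585.7, 341.3,   6. ]), array([606.8, 253.9,   6. ])]
```

View pics/w1c.png

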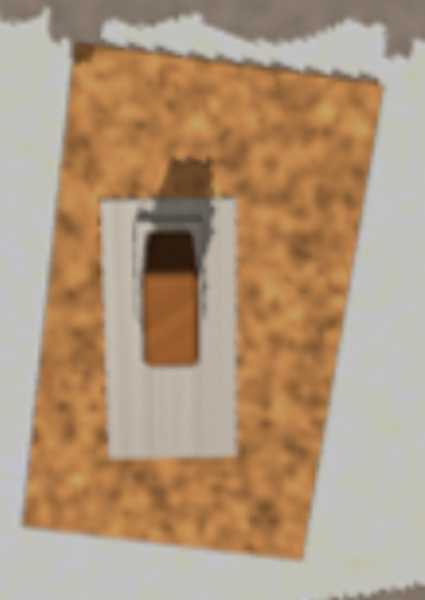

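```bash
python3 - <<'E'
from h import *
plan((512.5,266.9,41),0.378)
E
```

```text
pos [512.4 261.1 212.6] quat [-1.789e-01  9.839e-01 -2.000e-04 -4.000e-04] total shift cm [-0.22  0.55 17.16] turn deg [-0.01 -0.04 -1.05] len 17.17
```

>>> jog_arm:
  rows:
    - [[0,0,3],[0,0,-1],8.5]
    - [[-0.1,0.3,4],[0,0,0],8.5]
    - [[0,0,3],[0,0,0],8.5]
    - [[0,0,0],[0,0,0],8.5]
    - [[0,0,0],[0,0,0],8.5]

```text
clock: 4.05
position: [513.6, 264.8, 114.5]
ee_rot: [-0.188, 0.982, 0.0, 0.001]
contact_force: [0.3, -0.2, 0.3]
gripper_width: 84.6
```

```bash
python3 - <<'E'
from h import *
for i in range(3):
    plan((512.5,266.9,41),0.378)
    im=eyes.get_image("wrist");m=eyes.camera_model("wrist")
    np.savez("w2.npz",**m)
plan((512.5,266.9,41),0.378)
cv2.imwrite("pics/w2.png",cv2.resize(im[:,:,::-1],(800,600)))
E
```

```text
pos [513.6 264.8 114.5] quat [-1.875e-01  9.823e-01  5.000e-04  1.300e-03] total shift cm [0.04 0.23 7.35] turn deg [ 0.02  0.16 -0.04] len 7.36
pos [513.7 265.1 114.8] quat [-1.876e-01  9.823e-01  8.000e-04  1.700e-03] total shift cm [0.08 0.21 7.38] turn deg [ 0.05  0.21 -0.04] len 7.39
pos [513.7 265.3 114.8] quat [-1.876e-01  9.822e-01  8.000e-04  1.700e-03] total shift cm [0.08 0.19 7.38] turn deg [ 0.06  0.21 -0.03] len 7.39
pos [513.5 265.3 114.6] quat [-1.876e-01  9.822e-01  8.000e-04  1.600e-03] total shift cm [0.06 0.18 7.36] turn deg [ 0.06  0.19 -0.03] len 7.36
```

View pics/w2.png

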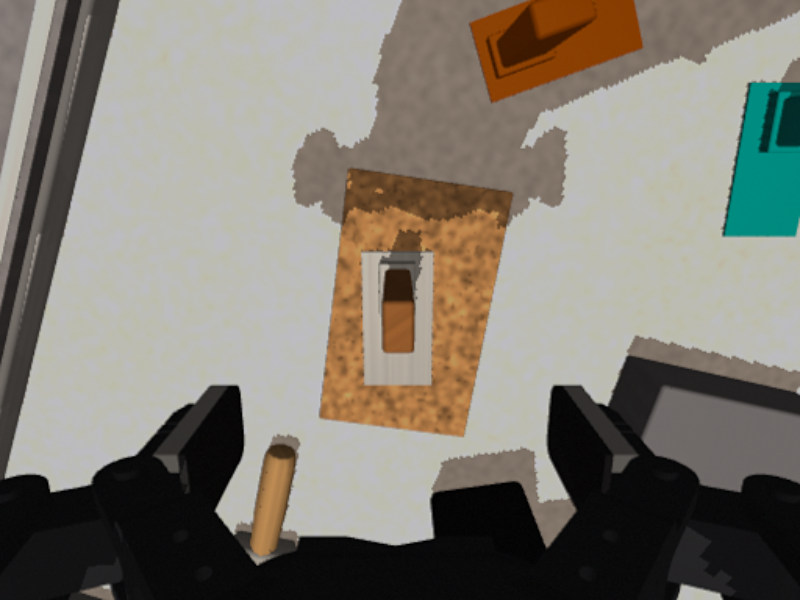

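>>> jog_arm:
  rows:
    - [[0,0.2,2.5],[0,0,0],8.5]
    - [[0.05,0,2.5],[0,0,0],8.5]
    - [[0,0,2.35],[0,0,0],8.5]
    - [[0,0,0],[0,0,0],8.5]
    - [[0,0,0],[0,0,0],8.5]

```text
clock: 4.82
position: [512.4, 267.2, 40.7]
ee_rot: [-0.188, 0.982, 0.0, 0.001]
contact_force: [0.7, 0.5, 0.2]
gripper_width: 85.1
```

```bash
python3 - <<'E'
from h import *
im=eyes.get_image("wrist");m=eyes.camera_model("wrist")
plan((512.5,266.9,41),0.378)
cv2.imwrite("pics/w3.png",cv2.resize(im[:,:,::-1],(800,600)))
c=proj(m,[(512.5,266.9,81)]);print((c+.5)/.64)
E
```

```text
pos [512.5 267.3  40.8] quat [-1.879e-01  9.822e-01  7.000e-04  1.400e-03] total shift cm [ 0.01 -0.04 -0.02] turn deg [ 0.05  0.17 -0.  ] len 0.04
[[387.66834522 405.11981247]]
```

View pics/w3.png

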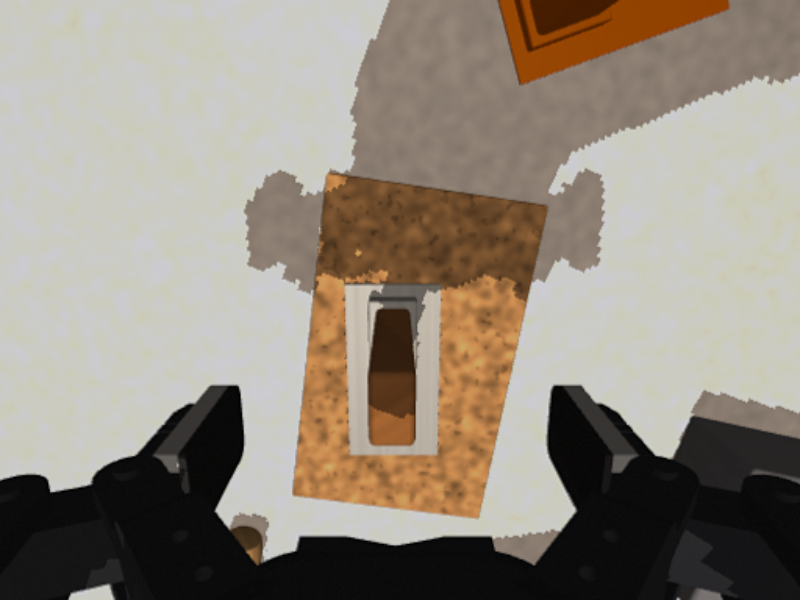

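>>> jog_arm:
  rows:
    - [[0,0,0],[0,0,0],0]
    - [[0,0,0],[0,0,0],0]
    - [[0,0,0],[0,0,0],0]
    - [[0,0,0],[0,0,0],0]
    - [[0,0,0],[0,0,0],0]
    - [[0,0,0],[0,0,0],0]
    - [[0,0,0],[0,0,0],0]
    - [[0,0,0],[0,0,0],0]

```text
clock: 5.88
position: [511.6, 266.4, 39.5]
ee_rot: [-0.188, 0.982, -0.0, 0.0]
contact_force: [-0.4, -1.5, 4.1]
gripper_width: 12.1
```

```bash
python3 - <<'E'
from h import *
s=arm.read_state();plan((512.5,266.9,41),0.378);print(s['contact_force'],s['wrist_torque'],s['gripper_width'])
im=eyes.get_image("wrist");m=eyes.camera_model("wrist")
cv2.imwrite("pics/w4.png",cv2.resize(im[:,:,::-1],(800,600)))
E
```

```text
pos [511.6 266.4  39.5] quat [-1.877e-01  9.822e-01 -1.000e-04  1.000e-04] total shift cm [-0.1   0.01 -0.15] turn deg [-0.01  0.01 -0.02] len 0.18
[-0.35393652 -1.51420754  4.12201815] [-0.39840712  0.16027151  0.01624958] 12.111321444750935
```

View pics/w4.png

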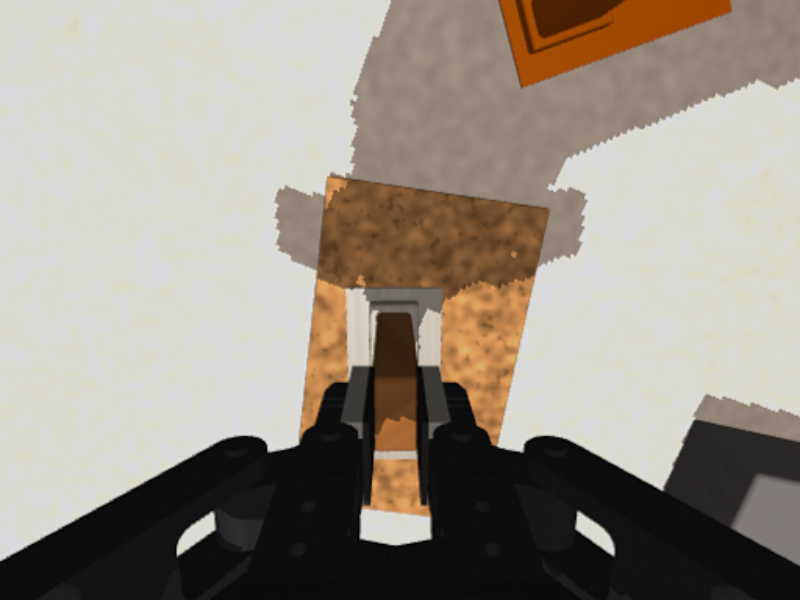

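```bash
cat >> h.py <<'E'
from scipy.spatial.transform import Slerp
def rows(wps, jaw=0, s=None, p0=None, q0=None):
    """wps: list of (target, yaw, tilt, n)."""
    s=s or arm.read_state(); p=np.array(s['position'] if p0 is None else p0); Rt=R.from_quat(s['ee_rot']) if q0 is None else q0
    out=[]
    for tg,yaw,tilt,n in wps:
        T=R.from_euler('z',yaw)*R.from_euler('y',-tilt)*R.from_matrix(np.diag([-1.,1,-1]))
        sl=Slerp([0,1],R.concatenate([Rt,T])); q=p.copy();Rc=Rt
        for k in range(1,n+1):
            Rn=sl(k/n); pn=q+(np.array(tg)-q)*k/n
            d=Rc.inv().apply(pn-p)/10; rv=np.degrees((Rc.inv()*Rn).as_rotvec())
            out.append([d.round(2).tolist(),rv.round(1).tolist(),jaw]); p=pn;Rc=Rn
        Rt=T
    print('pos',np.round(s['position'],1),'F',np.round(s['contact_force'],1),'t',s['clock'])
    for r in out: print(r)
E
python3 - <<'E'
from h import *
rows([((511.6,266.4,190),.378,0,4),((440,-1,190),-.02,0,7)])
E
```

```text
pos [511.6 266.4  39.5] F [-0.7 -1.9  3.4] t 5.925
[[-0.0, -0.0, -3.76], [-0.0, 0.0, -0.0], 0]
[[-0.0, -0.0, -3.76], [-0.0, 0.0, -0.0], 0]
[[-0.0, -0.0, -3.76], [-0.0, 0.0, -0.0], 0]
[[-0.0, -0.0, -3.76], [-0.0, 0.0, -0.0], 0]
[[2.36, -3.17, 0.0], [0.0, 0.0, 3.3], 0]
[[2.18, -3.3, 0.0], [0.0, 0.0, 3.3], 0]
[[1.99, -3.42, 0.0], [0.0, 0.0, 3.3], 0]
[[1.79, -3.53, 0.0], [0.0, 0.0, 3.3], 0]
[[1.58, -3.62, 0.0], [0.0, 0.0, 3.3], 0]
[[1.38, -3.71, 0.0], [0.0, 0.0, 3.3], 0]
[[1.16, -3.78, 0.0], [0.0, 0.0, 3.3], 0]
```

>>> jog_arm:
  rows:
    - [[0,0,-1.5],[0,0,0],0]
    - [[0,0,-3.5],[0,0,0],0]
    - [[0,0,-5],[0,0,0],0]
    - [[2.4,-3.2,-5],[0,0,3.3],0]
    - [[2.2,-3.3,0],[0,0,3.3],0]
    - [[2.0,-3.4,0],[0,0,3.3],0]
    - [[1.8,-3.5,0],[0,0,3.3],0]
    - [[1.6,-3.6,0],[0,0,3.3],0]
    - [[1.4,-3.7,0],[0,0,3.3],0]
    - [[1.2,-3.8,0],[0,0,3.3],0]

```text
clock: 7.18
position: [437.2, -0.7, 188.5]
ee_rot: [0.014, 1.0, 0.0, 0.0]
contact_force: [0.8, 0.8, -1.7]
gripper_width: 11.9
```

>>> jog_arm:
  rows:
    - [[0,0,0],[0,0,0],0]
    - [[0,0,0],[0,0,0],0]

```text
clock: 7.42
position: [438.0, 0.5, 188.4]
ee_rot: [0.013, 1.0, 0.0, 0.001]
contact_force: [0.6, 0.1, -1.0]
gripper_width: 11.6
```

```bash
python3 - <<'E'
from h import *
s=arm.read_state();plan((440,-1,190),-.02);print(s['contact_force'],s['wrist_torque'],s['gripper_width'],s['clock'])
im=eyes.get_image("wrist");m=eyes.camera_model("wrist");np.savez("w5.npz",**m)
cv2.imwrite("pics/w5.png",cv2.resize(im[:,:,::-1],(800,600)))
E
```

```text
pos [438.    0.5 188.4] quat [1.280e-02 9.999e-01 4.000e-04 5.000e-04] total shift cm [-0.2  -0.14 -0.16] turn deg [ 0.04  0.06 -0.32] len 0.29
[ 0.60415544  0.12803338 -0.98342039] [-0.00899874 -0.05320575  0.02037623] 11.57242780874872 7.425
```

View pics/w5.png

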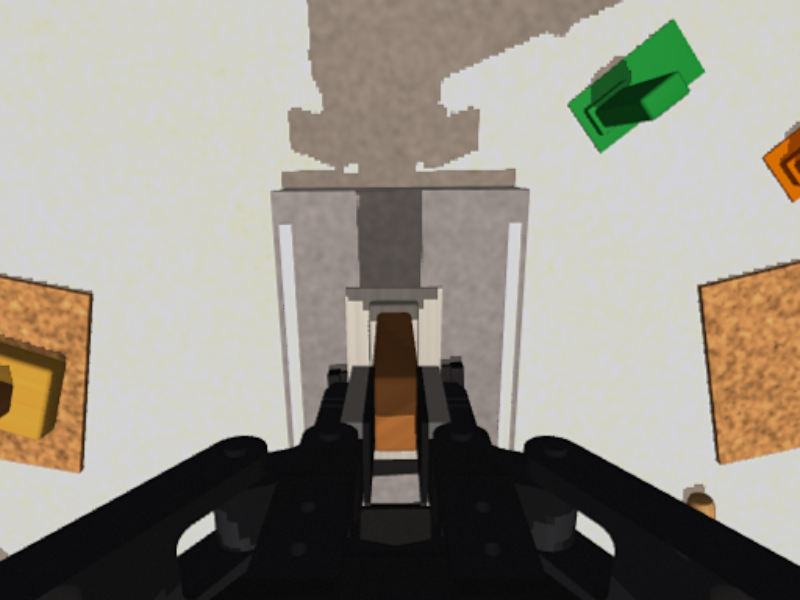

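```bash
python3 - <<'E'
from h import *
m=dict(np.load("w5.npz"));f=lambda p:((p[0]+.5)*.64-.5,(p[1]+.5)*.64-.5)
for z in(28,30,32,34,36,40):
    a,b=[onz(m,f(p),z) for p in[(273,190),(529,190)]]; print(z,a.round(1),b.round(1),np.linalg.norm(a-b).round(1))
for w in [((281,226),(297,448)),((516,224),(501,448)),((273,190),(289,440)),((529,190),(513,440))]:
    a,b=[onz(m,f(p),32) for p in w];d=b-a;print(a.round(1),b.round(1),np.arctan2(d[1],d[0]))
E
```

```text
28 [385.9 -73.7  28. ] [390.1  89.7  28. ] 163.5
30 [385.8 -73.3  30. ] [390.   89.2  30. ] 162.5
32 [385.7 -72.8  32. ] [389.8  88.7  32. ] 161.5
34 [385.6 -72.3  34. ] [389.7  88.1  34. ] 160.5
36 [385.5 -71.9  36. ] [389.6  87.6  36. ] 159.6
40 [385.3 -71.   40. ] [389.3  86.6  40. ] 157.6
[408.4 -69.7  32. ] [569.3 -71.8  32. ] -0.012927854934822037
[411.   81.3  32. ] [573.2  76.5  32. ] -0.02910552433724218
[385.7 -72.8  32. ] [562.6 -77.1  32. ] -0.02401287324194465
[389.8  88.7  32. ] [566.9  85.   32. ] -0.02043949141202398
```

```bash
python3 - <<'E'
from h import *
rows([((428,0.3,77),-.022,0,5)])
E
```

```text
pos [438.1   0.8 188.3] F [ 0.1  0.5 -2.1] t 7.475
[[0.2, -0.02, 2.23], [0.0, 0.0, -0.0], 0]
[[0.2, -0.01, 2.23], [0.0, 0.0, -0.0], 0]
[[0.2, -0.01, 2.23], [0.0, 0.0, -0.0], 0]
[[0.2, -0.01, 2.23], [0.0, 0.0, -0.0], 0]
[[0.2, -0.01, 2.23], [0.0, 0.0, -0.0], 0]
```

>>> jog_arm:
  rows:
    - [[0.2,0,2.2],[0,0,0],0]
    - [[0.2,0,2.2],[0,0,0],0]
    - [[0.2,0,2.2],[0,0,0],0]
    - [[0.2,0,2.2],[0,0,0],0]
    - [[0.2,0,2.2],[0,0,0],0]
    - [[0,0,0],[0,0,0],0]
    - [[0,0,0],[0,0,0],0]
    - [[0,0,0],[0,0,0],0]
    - [[0,0,0],[0,0,0],0]

```text
clock: 8.6
position: [428.3, 0.7, 78.7]
ee_rot: [0.013, 1.0, 0.0, 0.001]
contact_force: [-0.8, 0.2, -1.4]
gripper_width: 12.1
```

```bash
python3 - <<'E'
from h import *
rows([((428,0.3,77),-.022,0,1)]);print(arm.read_state()['wrist_torque'])
im=eyes.get_image("wrist");m=eyes.camera_model("wrist")
cv2.imwrite("pics/w6.png",cv2.resize(im[:,:,::-1],(800,600)))
im=eyes.get_image("scene");cv2.imwrite("pics/s6.png",cv2.resize(im[140:260,190:340,::-1],None,fx=5,fy=5,interpolation=cv2.INTER_CUBIC))
E
```

```text
pos [428.3   0.7  78.7] F [-0.8  0.2 -1.4] t 8.6
[[0.03, -0.04, 0.17], [0.0, 0.1, -0.2], 0]
[0.05010453 0.03312391 0.00067875]
```

View pics/s6.png

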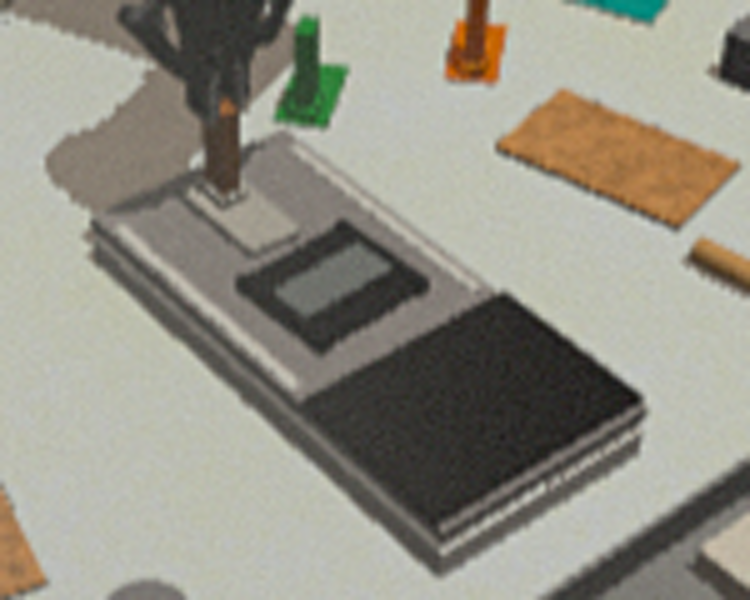

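View pics/w6.png

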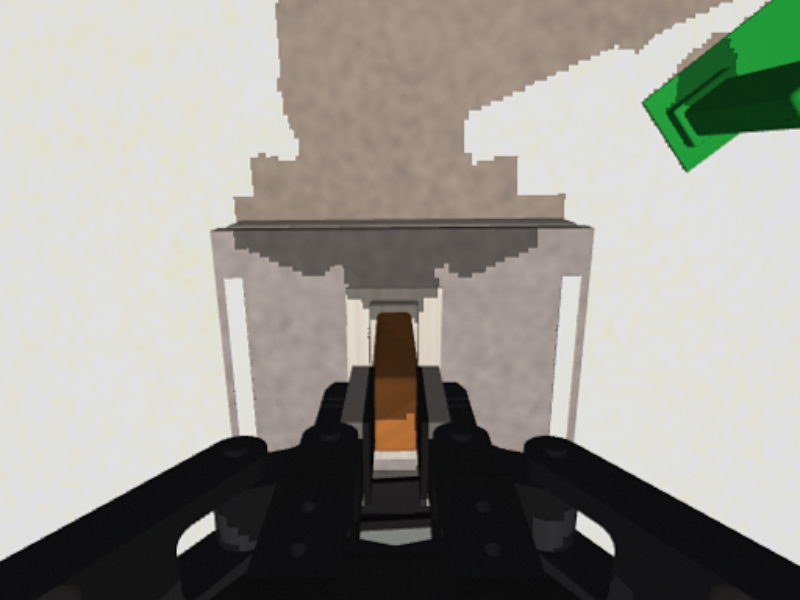

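>>> jog_arm:
  rows:
    - [[0,0,0.4],[0,0,0],0]
    - [[0,0,0.4],[0,0,0],0]
    - [[0,0,0],[0,0,0],0]
    - [[0,0,0],[0,0,0],0]

```text
clock: 9.2
position: [427.9, 0.1, 70.7]
ee_rot: [0.013, 1.0, -0.0, -0.0]
contact_force: [-2.8, -1.0, 7.2]
gripper_width: 12.0
```

>>> jog_arm:
  rows:
    - [[0,0,0.1],[0,0,0],0]
    - [[0,0,0.1],[0,0,0],0]
    - [[0,0,0],[0,0,0],0]

```text
clock: 9.57
position: [427.8, -0.0, 69.3]
ee_rot: [0.012, 1.0, -0.001, -0.0]
contact_force: [-4.2, -1.6, 13.1]
gripper_width: 11.8
```

>>> jog_arm:
  rows:
    - [[0,0,0.1],[0,0,0],0]
    - [[0,0,0],[0,0,0],0]

```text
clock: 9.82
position: [427.8, -0.1, 68.6]
ee_rot: [0.012, 1.0, -0.001, -0.0]
contact_force: [-5.5, -1.0, 14.8]
gripper_width: 11.7
```

>>> jog_arm:
  rows:
    - [[0,0,-0.3],[0,0,0],0]
    - [[0,0,0],[0,0,0],0]
    - [[0,0,0],[0,0,0],0]

```text
clock: 10.2
position: [427.9, 0.2, 70.8]
ee_rot: [0.013, 1.0, -0.0, 0.0]
contact_force: [-2.3, -1.5, 7.4]
gripper_width: 12.0
```

>>> jog_arm:
  rows:
    - [[0,0,-0.15],[0,0,0],0]
    - [[0,0,0],[0,0,0],0]
    - [[0,0,0],[0,0,0],0]

```text
clock: 10.58
position: [427.9, 0.4, 71.6]
ee_rot: [0.013, 1.0, -0.0, 0.0]
contact_force: [-0.3, -1.4, 5.3]
gripper_width: 12.1
```

>>> jog_arm:
  rows:
    - [[0,0,-0.08],[0,0,0],0]
    - [[0,0,0],[0,0,0],0]
    - [[0,0,0],[0,0,0],0]

```text
clock: 10.95
position: [427.9, 0.5, 72.3]
ee_rot: [0.013, 1.0, -0.0, 0.0]
contact_force: [0.2, -2.1, 2.3]
gripper_width: 12.2
```

```bash
python3 - <<'E'
from h import *
mt=eyes.camera_model("top");f=lambda p,o,s:((p[0]+.5)/s+o[0]-.5,(p[1]+.5)/s+o[1]-.5)
T=lambda p:f(p,(215,115),4)
print([onz(mt,T(p),49.5).round(1) for p in[(90,367),(215,362),(87,250),(213,248)]])
print([onz(mt,T(p),44.5).round(1) for p in[(38,207),(262,207),(42,38),(265,42)]])
E
```

```text
[array([501. ,  41. ,  49.5]), array([504.5, -44.6,  49.5]), array([582.2,  43.6,  49.5]), array([583.6, -43.5,  49.5])]
[array([613.3,  78.1,  44.5]), array([613.4, -78. ,  44.5]), array([734.7,  76.4,  44.5]), array([731.8, -81. ,  44.5])]
```

>>> jog_arm:
  rows:
    - [[-0.2,0,-0.03],[0,0,0],0]
    - [[-0.3,0,0],[0,0,0],0]
    - [[-0.3,0,0],[0,0,0],0]
    - [[-0.3,0,0],[0,0,0],0]
    - [[0,0,0],[0,0,0],0]

```text
clock: 11.58
position: [439.1, 0.3, 72.4]
ee_rot: [0.013, 1.0, 0.0, 0.0]
contact_force: [1.3, -0.1, -2.3]
gripper_width: 12.1
```

>>> jog_arm:
  rows:
    - [[-0.1,0,0.05],[0,0,0],0]
    - [[-0.2,0,0],[0,0,0],0]
    - [[0,0,0],[0,0,0],0]

```text
clock: 11.95
position: [441.9, 0.1, 72.3]
ee_rot: [0.013, 1.0, -0.0, 0.0]
contact_force: [-0.9, -0.7, 1.6]
gripper_width: 11.8
```

>>> jog_arm:
  rows:
    - [[-0.2,0,0],[0,0,0],0]
    - [[-0.3,0,0],[0,0,0],0]
    - [[-0.3,0,0],[0,0,0],0]
    - [[0,0,0],[0,0,0],0]

```text
clock: 12.45
position: [450.4, -0.0, 72.2]
ee_rot: [0.013, 1.0, 0.0, 0.0]
contact_force: [-0.2, -0.2, 2.3]
gripper_width: 11.9
```

```bash
python3 - <<'E'
from h import *
im=eyes.get_image("scene");cv2.imwrite("pics/s7.png",cv2.resize(im[155:230,205:305,::-1],None,fx=8,fy=8,interpolation=cv2.INTER_CUBIC))
im=eyes.get_image("top");cv2.imwrite("pics/t7.png",cv2.resize(im[140:240,205:305,::-1],None,fx=6,fy=6,interpolation=cv2.INTER_CUBIC))
E
```

```text
(no output)
```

View pics/s7.png

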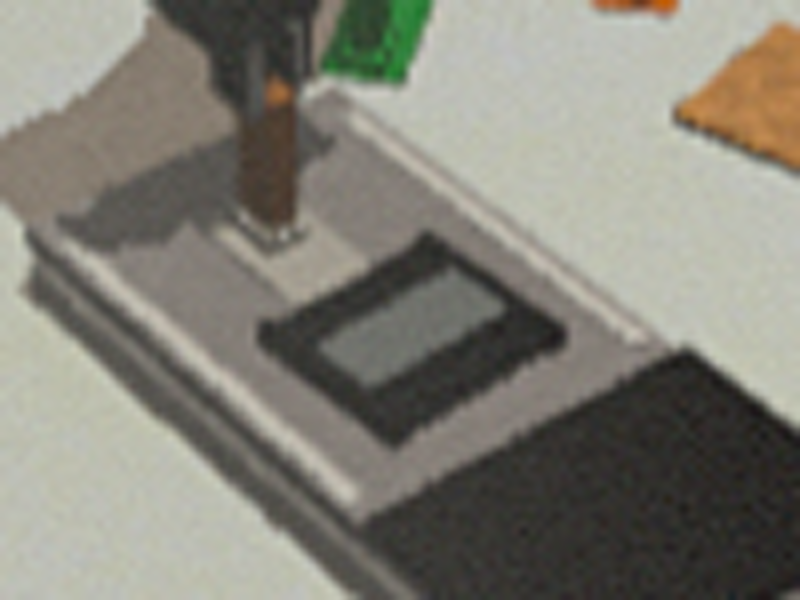

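View pics/t7.png

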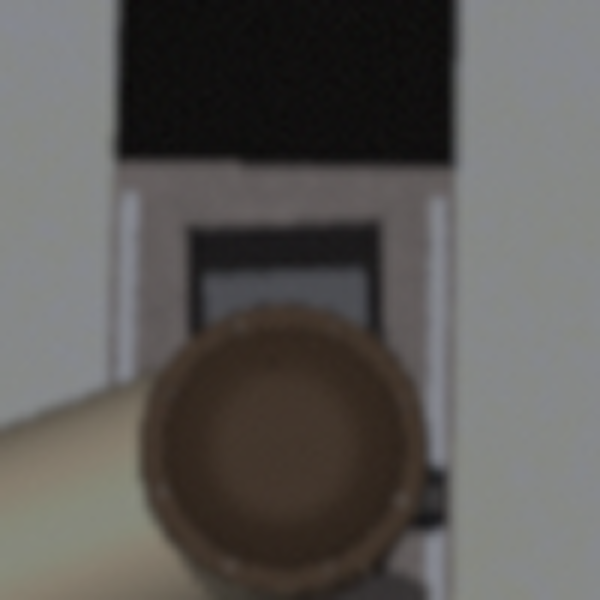

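>>> jog_arm:
  rows:
    - [[-0.3,0,0],[0,0,0],0]
    - [[-0.3,0,0],[0,0,0],0]
    - [[-0.3,0,0],[0,0,0],0]
    - [[-0.3,0,0],[0,0,0],0]
    - [[-0.3,0,0],[0,0,0],0]
    - [[0,0,0],[0,0,0],0]

```text
clock: 13.3
position: [465.1, -0.5, 72.1]
ee_rot: [0.013, 1.0, -0.0, 0.0]
contact_force: [-1.5, -0.4, 2.2]
gripper_width: 12.0
```

>>> jog_arm:
  rows:
    - [[-0.3,0,-0.02],[0,0,0],0]
    - [[-0.3,0,0],[0,0,0],0]
    - [[-0.3,0,0],[0,0,0],0]
    - [[-0.3,0,0],[0,0,0],0]
    - [[-0.3,0,0],[0,0,0],0]
    - [[0,0,0],[0,0,0],0]

```text
clock: 14.05
position: [480.4, -0.7, 72.4]
ee_rot: [0.013, 1.0, 0.0, 0.001]
contact_force: [-1.0, -0.7, 1.6]
gripper_width: 12.0
```

```bash
python3 - <<'E'
from h import *
s=arm.read_state();print(s['contact_force'],s['wrist_torque'])
im=eyes.get_image("scene");cv2.imwrite("pics/s8.png",cv2.resize(im[155:230,205:305,::-1],None,fx=8,fy=8,interpolation=cv2.INTER_CUBIC))
E
```

```text
[-1.02888351 -0.72353278  1.6177037 ] [-0.11257612  0.37321771  0.0563252 ]
```

View pics/s8.png

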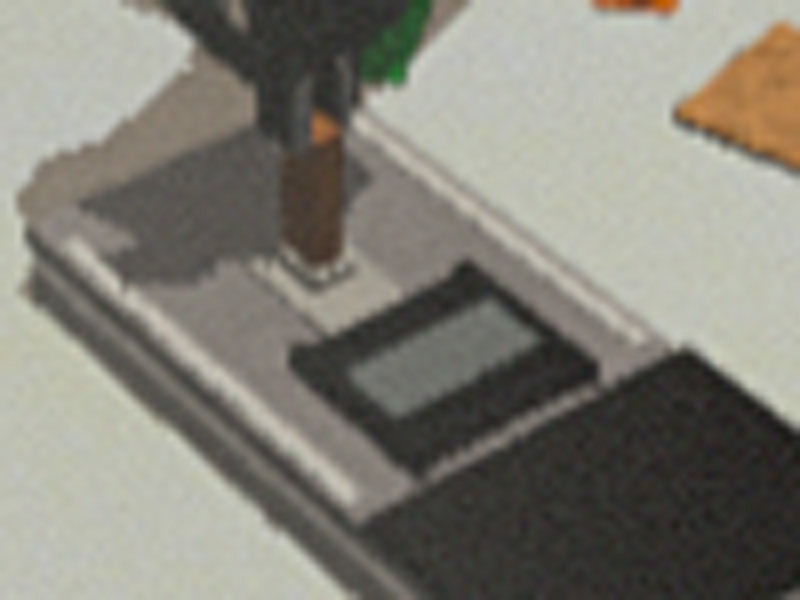

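Carrier is being pushed squarely, blade in the slot, with about 10 mm to go. Continuing slowly.

>>> jog_arm:
  rows:
    - [[-0.3,0,0],[0,0,0],0]
    - [[-0.2,0,0],[0,0,0],0]
    - [[-0.1,0,0],[0,0,0],0]
    - [[0,0,0],[0,0,0],0]

```text
clock: 14.6
position: [485.9, -1.0, 72.3]
ee_rot: [0.013, 1.0, 0.0, 0.0]
contact_force: [-2.4, -0.4, 2.4]
gripper_width: 12.0
```

>>> jog_arm:
  rows:
    - [[-0.1,0,0],[0,0,0],0]
    - [[-0.1,0,0],[0,0,0],0]
    - [[0,0,0],[0,0,0],0]

```text
clock: 14.98
position: [487.9, -1.1, 72.3]
ee_rot: [0.013, 1.0, 0.0, 0.0]
contact_force: [-3.2, -1.6, 1.8]
gripper_width: 11.7
```

>>> jog_arm:
  rows:
    - [[-0.1,0,0],[0,0,0],0]
    - [[-0.1,0,0],[0,0,0],0]
    - [[0,0,0],[0,0,0],0]

```text
clock: 15.35
position: [488.7, -1.3, 72.1]
ee_rot: [0.013, 1.0, -0.0, -0.001]
contact_force: [-5.3, 0.3, 4.7]
gripper_width: 11.9
```

>>> jog_arm:
  rows:
    - [[-0.1,0,0],[0,0,0],0]
    - [[0,0,0],[0,0,0],0]
    - [[0,0,0],[0,0,0],0]

```text
clock: 15.72
position: [489.0, -1.5, 72.1]
ee_rot: [0.013, 1.0, -0.0, -0.002]
contact_force: [-6.7, -0.7, 4.9]
gripper_width: 11.8
```

```bash
python3 - <<'E'
from h import *
s=arm.read_state();print(s['contact_force'],s['wrist_torque'])
im=eyes.get_image("scene");cv2.imwrite("pics/s9.png",cv2.resize(im[155:230,205:305,::-1],None,fx=8,fy=8,interpolation=cv2.INTER_CUBIC))
s=arm.read_state();print(s['contact_force'],s['wrist_torque'])
im=eyes.get_image("top");cv2.imwrite("pics/t9.png",cv2.resize(im[140:240,205:305,::-1],None,fx=6,fy=6,interpolation=cv2.INTER_CUBIC))
s=arm.read_state();print(s['contact_force'],s['wrist_torque'])
E
```

```text
[-6.739201   -0.74187875  4.93616587] [0.15155456 1.97461367 0.02428927]
[-6.07792125 -0.20843991  4.68686995] [0.20783657 1.95831167 0.04964105]
[-6.94705248  0.09274551  4.3342469 ] [0.20258281 1.90581194 0.10797889]
```

View pics/s9.png

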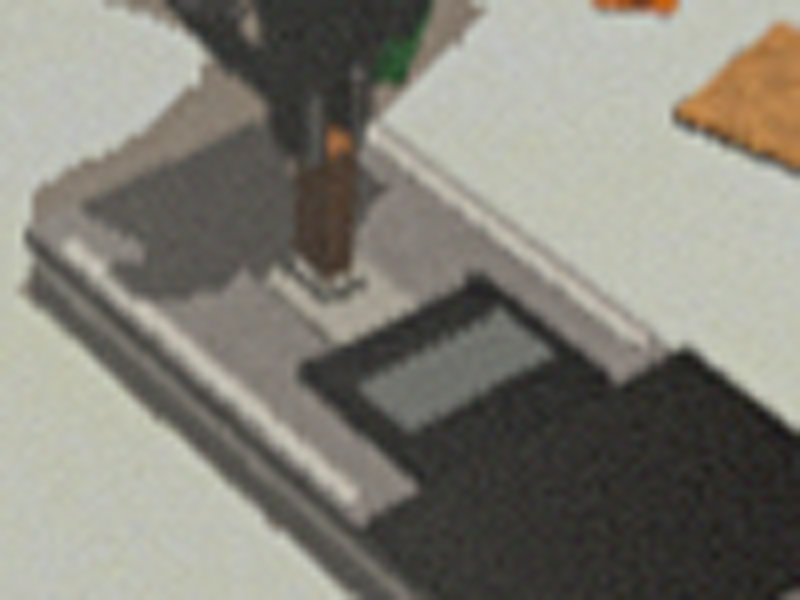

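View pics/t9.png

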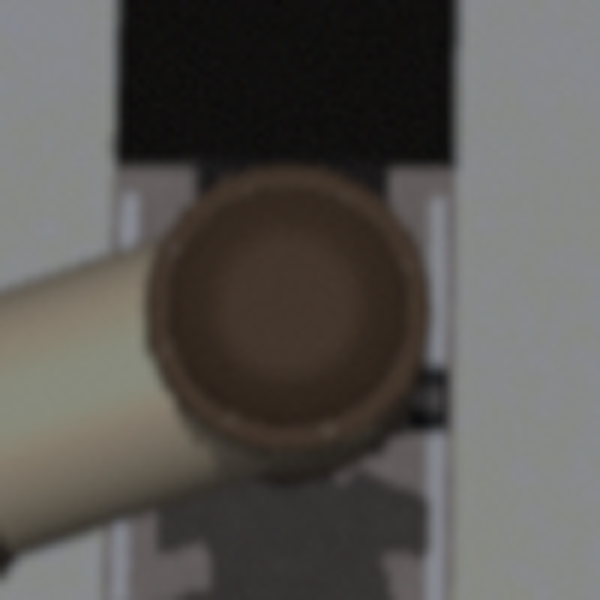

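>>> jog_arm:
  rows:
    - [[-0.1,0,0],[0,0,0],0]
    - [[0,0,0],[0,0,0],0]
    - [[0,0,0],[0,0,0],0]
    - [[0,0,0],[0,0,0],0]

```text
clock: 16.32
position: [489.3, -1.6, 72.0]
ee_rot: [0.013, 1.0, -0.001, -0.003]
contact_force: [-6.9, 0.3, 5.9]
gripper_width: 12.1
```

>>> jog_arm:
  rows:
    - [[-0.1,0,-0.03],[0,0,0],0]
    - [[0,0,0],[0,0,0],0]
    - [[0,0,0],[0,0,0],0]
    - [[0,0,0],[0,0,0],0]

```text
clock: 16.82
position: [489.6, -1.8, 72.1]
ee_rot: [0.013, 1.0, -0.001, -0.003]
contact_force: [-9.5, 0.8, 7.0]
gripper_width: 12.2
```

```bash
python3 - <<'E'
import numpy as np
prev=None
for t in list(range(0,60,5))+[57]+list(range(60,121,10)):
    th=np.radians(t); s,c=np.sin(th),np.cos(th)
    B=np.array([-6*np.tan(th),0]) if t<=56.9 else np.array([-11*s,6-11*c])
    r=62+3*s
    P=B+r*np.array([-c,s])+3.5*np.array([s,c])
    print(t,P.round(1),'rel',(P-[-62,3.5]).round(1),'near edge',(B+80*np.array([-c,s])).round(1))
E
```

```text
0 [-62.    3.5] rel [0. 0.] near edge [-80.   0.]
5 [-62.2   8.9] rel [-0.2  5.4] near edge [-80.2   7. ]
10 [-62.   14.3] rel [-0.  10.8] near edge [-79.8  13.9]
15 [-61.3  19.6] rel [ 0.7 16.1] near edge [-78.9  20.7]
20 [-60.2  24.8] rel [ 1.8 21.3] near edge [-77.4  27.4]
25 [-58.7  29.9] rel [ 3.3 26.4] near edge [-75.3  33.8]
30 [-56.7  34.8] rel [ 5.3 31.3] near edge [-72.7  40. ]
35 [-54.4  39.4] rel [ 7.6 35.9] near edge [-69.7  45.9]
40 [-51.8  43.8] rel [10.2 40.3] near edge [-66.3  51.4]
45 [-48.9  47.8] rel [13.1 44.3] near edge [-62.6  56.6]
50 [-45.8  51.5] rel [16.2 48. ] near edge [-58.6  61.3]
55 [-42.7  54.8] rel [19.3 51.3] near edge [-54.5  65.5]
57 [-41.4  56. ] rel [20.6 52.5] near edge [-52.8  67.1]
60 [-38.8  58.2] rel [23.2 54.7] near edge [-49.5  69.8]
70 [-29.2  64.3] rel [32.8 60.8] near edge [-37.7  77.4]
80 [-18.7  68.7] rel [43.3 65.2] near edge [-24.7  82.9]
90 [-7.5 71. ] rel [54.5 67.5] near edge [-11.  86.]
100 [ 3.9 71.3] rel [65.9 67.8] near edge [ 3.1 86.7]
110 [15.1 69.5] rel [77.1 66. ] near edge [17.  84.9]
120 [25.8 65.7] rel [87.8 62.2] near edge [30.5 80.8]
```

>>> jog_arm:
  rows:
    - [[0.15,0,-0.2],[0,0,0],0]
    - [[0.1,0,-0.3],[0,0,0],0]
    - [[0.05,0,-0.3],[0,0,0],0]
    - [[0,0,0],[0,0,0],0]

```text
clock: 17.32
position: [489.7, -1.1, 80.6]
ee_rot: [0.013, 1.0, 0.0, -0.0]
contact_force: [-2.3, 0.3, -1.1]
gripper_width: 11.6
```

>>> jog_arm:
  rows:
    - [[0,0,-0.4],[0,0,0],0]
    - [[-0.05,0,-0.4],[0,0,0],0]
    - [[0,0,0],[0,0,0],0]

```text
clock: 17.7
position: [490.4, -1.1, 89.0]
ee_rot: [0.013, 1.0, 0.0, 0.0]
contact_force: [-2.5, 0.5, -1.7]
gripper_width: 12.0
```

```bash
python3 - <<'E'
from h import *
s=arm.read_state();print(s['contact_force'],s['wrist_torque'])
im=eyes.get_image("scene");cv2.imwrite("pics/s10.png",cv2.resize(im[155:230,205:305,::-1],None,fx=8,fy=8,interpolation=cv2.INTER_CUBIC))
E
```

```text
[-2.51390737  0.48046306 -1.7309015 ] [-0.06717004  0.84231995  0.04255234]
```

View pics/s10.png

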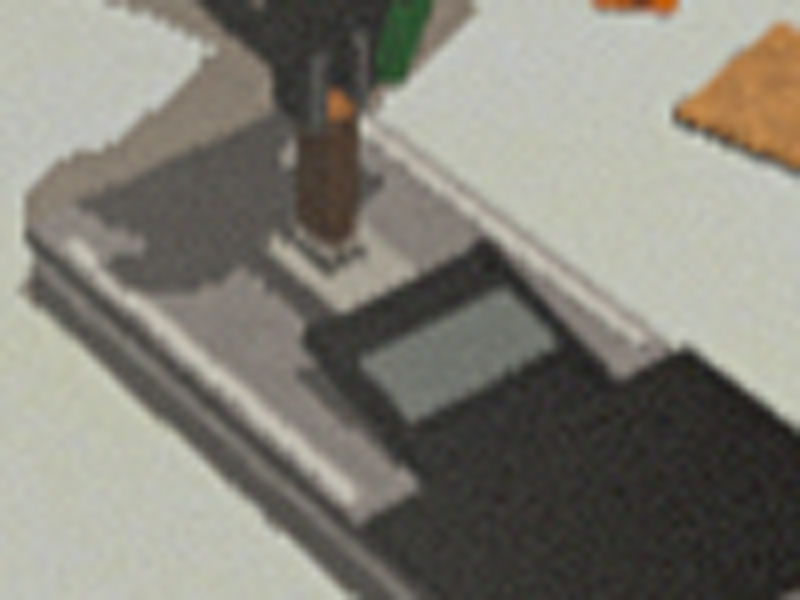

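>>> jog_arm:
  rows:
    - [[-0.1,0,-0.52],[0,0,0],0]
    - [[-0.14,0,-0.51],[0,0,0],0]
    - [[-0.2,0,-0.49],[0,0,0],0]
    - [[-0.22,0,-0.46],[0,0,0],0]
    - [[0,0,0],[0,0,0],0]

```text
clock: 18.38
position: [497.2, -1.3, 108.9]
ee_rot: [0.013, 1.0, 0.0, 0.0]
contact_force: [-2.6, 0.6, -1.3]
gripper_width: 12.0
```

>>> jog_arm:
  rows:
    - [[-0.25,0,-0.44],[0,0,0],0]
    - [[-0.28,0,-0.4],[0,0,0],0]
    - [[-0.3,0,-0.37],[0,0,0],0]
    - [[-0.3,0,-0.33],[0,0,0],0]
    - [[0,0,0],[0,0,0],0]

```text
clock: 19.0
position: [509.0, -1.4, 124.2]
ee_rot: [0.013, 1.0, 0.0, 0.001]
contact_force: [-0.8, 0.5, -2.0]
gripper_width: 11.8
```

```bash
python3 - <<'E'
from h import *
s=arm.read_state();print(s['contact_force'],s['wrist_torque'])
im=eyes.get_image("scene");cv2.imwrite("pics/s11.png",cv2.resize(im[155:230,205:305,::-1],None,fx=8,fy=8,interpolation=cv2.INTER_CUBIC))
E
```

```text
[-0.8148639   0.45124463 -2.03907968] [ 0.05185107  0.34463807 -0.0262366 ]
```

View pics/s11.png

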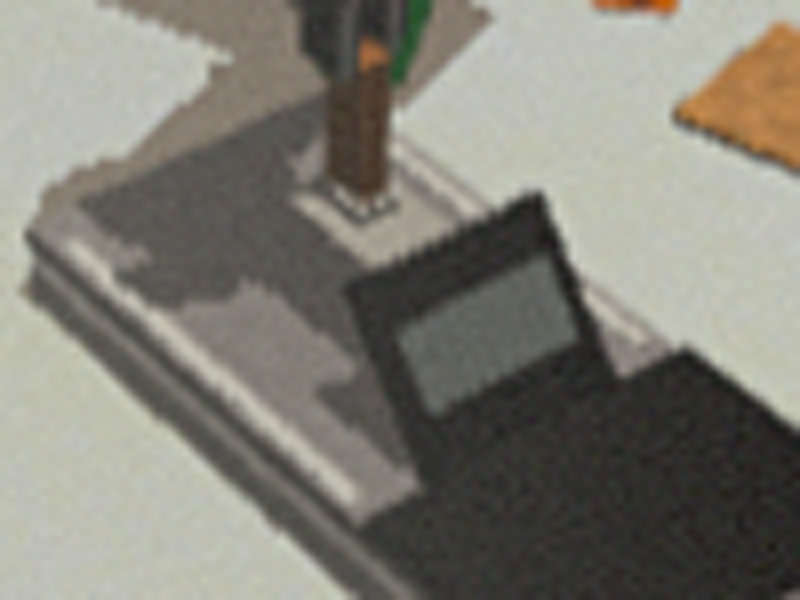

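>>> jog_arm:
  rows:
    - [[-0.4,0,-0.34],[0,0,0],0]
    - [[-0.45,0,-0.32],[0,0,0],0]
    - [[-0.45,0,-0.28],[0,0,0],0]
    - [[-0.5,0,-0.25],[0,0,0],0]
    - [[-0.5,0,-0.2],[0,0,0],0]
    - [[0,0,0],[0,0,0],0]

```text
clock: 19.8
position: [531.7, -2.2, 137.9]
ee_rot: [0.013, 1.0, 0.0, 0.0]
contact_force: [-0.5, 0.1, -1.4]
gripper_width: 11.9
```

```bash
python3 - <<'E'
from h import *
s=arm.read_state();print(s['contact_force'],s['wrist_torque'])
im=eyes.get_image("scene");cv2.imwrite("pics/s12.png",cv2.resize(im[155:230,205:305,::-1],None,fx=8,fy=8,interpolation=cv2.INTER_CUBIC))
E
```

```text
[-0.54395298  0.12037162 -1.41838824] [0.02962915 0.12181883 0.00622728]
```

View pics/s12.png

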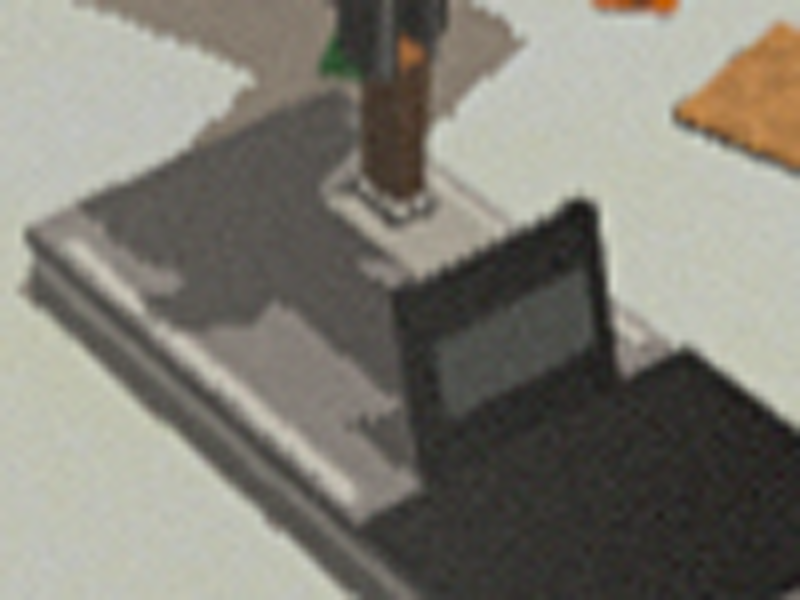

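>>> jog_arm:
  rows:
    - [[-0.4,0,-0.15],[0,0,0],0]
    - [[-0.4,0,-0.1],[0,0,0],0]
    - [[-0.4,0,-0.05],[0,0,0],0]
    - [[0,0,0],[0,0,0],0]

```text
clock: 20.35
position: [543.6, -2.4, 140.7]
ee_rot: [0.013, 1.0, 0.0, 0.0]
contact_force: [-0.2, 0.0, -0.8]
gripper_width: 12.1
```

```bash
python3 - <<'E'
from h import *
s=arm.read_state();print(s['contact_force'],s['wrist_torque'])
im=eyes.get_image("scene");cv2.imwrite("pics/s13.png",cv2.resize(im[155:230,205:305,::-1],None,fx=8,fy=8,interpolation=cv2.INTER_CUBIC))
E
```

```text
[-0.20512479  0.00928353 -0.8326689 ] [ 0.019392    0.10258401 -0.01738765]
```

View pics/s13.png

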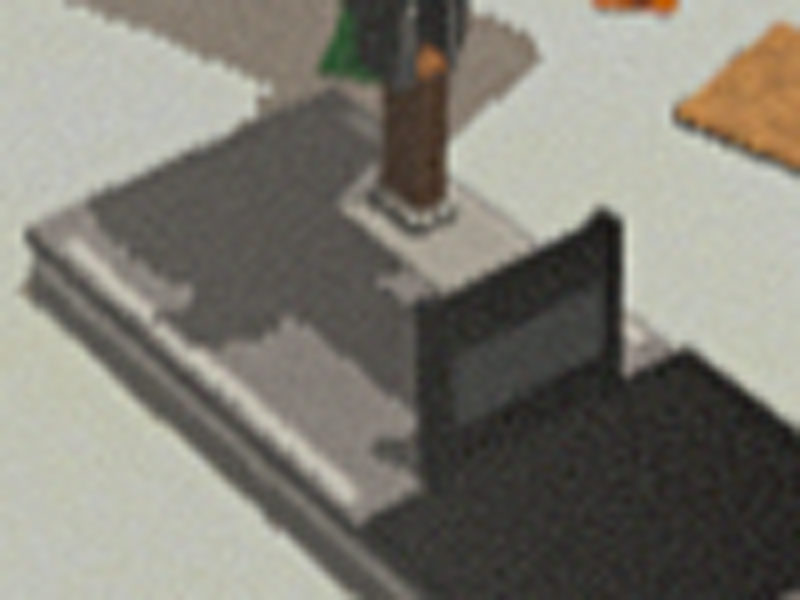

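>>> jog_arm:
  rows:
    - [[-0.4,0,0],[0,0,0],0]
    - [[-0.4,0,0.05],[0,0,0],0]
    - [[-0.3,0,0.05],[0,0,0],0]
    - [[0,0,0],[0,0,0],0]

```text
clock: 20.9
position: [554.9, -2.7, 140.1]
ee_rot: [0.013, 1.0, 0.0, 0.001]
contact_force: [0.1, 0.4, 1.7]
gripper_width: 11.9
```

```bash
python3 - <<'E'
from h import *
s=arm.read_state();print(s['contact_force'],s['wrist_torque'])
im=eyes.get_image("scene");cv2.imwrite("pics/s14.png",cv2.resize(im[155:230,205:305,::-1],None,fx=8,fy=8,interpolation=cv2.INTER_CUBIC))
E
```

```text
[0.09444457 0.3783371  1.68173633] [-0.01021044 -0.06532887  0.01453211]
```

View pics/s14.png

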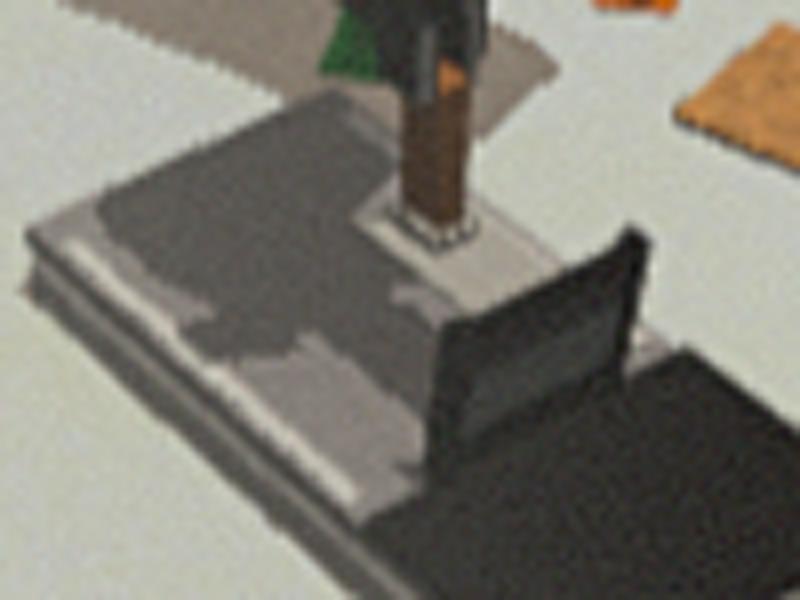

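>>> jog_arm:
  rows:
    - [[-0.4,0,-0.1],[0,0,0],0]
    - [[-0.4,0,0],[0,0,0],0]
    - [[0,0,0],[0,0,0],0]

```text
clock: 21.32
position: [562.4, -2.9, 140.5]
ee_rot: [0.013, 1.0, 0.0, -0.0]
contact_force: [0.0, 0.2, -0.9]
gripper_width: 12.1
```

```bash
python3 - <<'E'
from h import *
s=arm.read_state();print(s['contact_force'],s['wrist_torque'])
im=eyes.get_image("scene");cv2.imwrite("pics/s15.png",cv2.resize(im[155:230,205:305,::-1],None,fx=8,fy=8,interpolation=cv2.INTER_CUBIC))
E
```

```text
[ 0.03024479  0.17187912 -0.89048976] [ 0.04558378 -0.11227432  0.04527883]
```

View pics/s15.png

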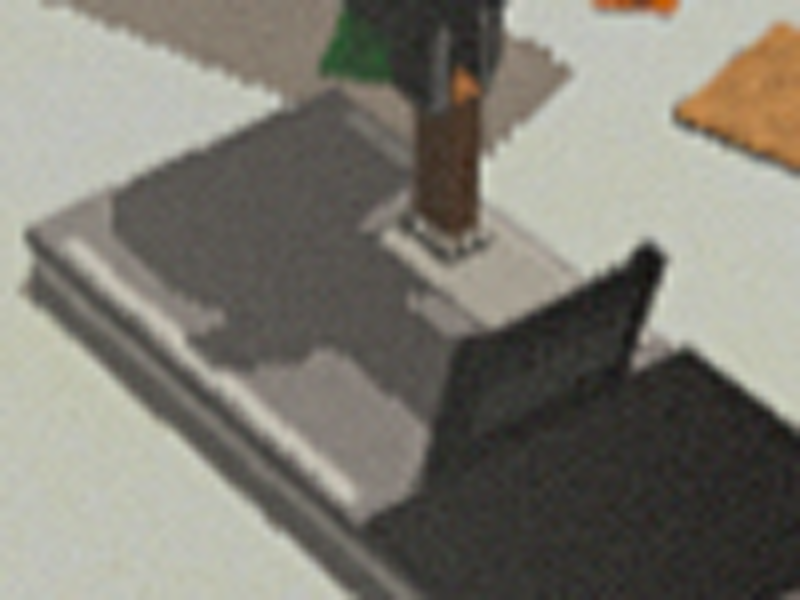

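>>> jog_arm:
  rows:
    - [[-0.4,0,0],[0,0,0],0]
    - [[-0.4,0,0.05],[0,0,0],0]
    - [[0,0,0],[0,0,0],0]

```text
clock: 21.75
position: [570.1, -3.2, 139.8]
ee_rot: [0.013, 1.0, -0.0, -0.0]
contact_force: [0.2, 0.2, -1.8]
gripper_width: 11.6
```

```bash
python3 - <<'E'
from h import *
s=arm.read_state();print(s['contact_force'],s['wrist_torque'])
im=eyes.get_image("scene");cv2.imwrite("pics/s16.png",cv2.resize(im[155:230,205:305,::-1],None,fx=8,fy=8,interpolation=cv2.INTER_CUBIC))
E
```

```text
[ 0.18707129  0.1952288  -1.82535867] [ 0.01456041 -0.00559442 -0.01229036]
```

View pics/s16.png

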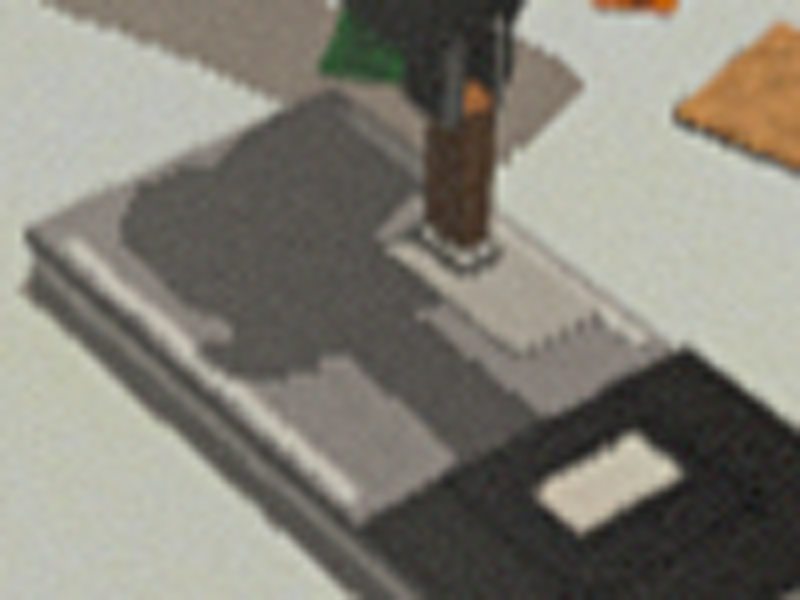

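```bash
python3 - <<'E'
from h import *
rows([((520,-2,190),-.022,0,2),((511.6,266.4,190),.378,0,6)])
E
```

```text
pos [569.9  -3.2 139.8] F [-0.2 -0.8 -1.3] t 21.8
[[2.5, -0.0, -2.51], [-0.0, -0.0, -0.1], 0]
[[2.5, 0.0, -2.51], [-0.0, -0.0, -0.1], 0]
[[0.24, 4.47, 0.0], [0.0, 0.0, -3.8], 0]
[[-0.06, 4.48, 0.0], [0.0, 0.0, -3.8], 0]
[[-0.36, 4.46, 0.0], [0.0, 0.0, -3.8], 0]
[[-0.65, 4.43, 0.0], [0.0, 0.0, -3.8], 0]
[[-0.95, 4.37, 0.0], [0.0, 0.0, -3.8], 0]
[[-1.24, 4.3, 0.0], [0.0, 0.0, -3.8], 0]
```

>>> jog_arm:
  rows:
    - [[2.5,0,-2.5],[0,0,0],0]
    - [[2.5,0,-2.5],[0,0,0],0]
    - [[0.2,4.5,0],[0,0,-3.8],0]
    - [[-0.1,4.5,0],[0,0,-3.8],0]
    - [[-0.4,4.5,0],[0,0,-3.8],0]
    - [[-0.6,4.4,0],[0,0,-3.8],0]
    - [[-0.9,4.4,0],[0,0,-3.8],0]
    - [[-1.2,4.3,0],[0,0,-3.8],0]
    - [[0,0,0],[0,0,0],0]
    - [[0,0,0],[0,0,0],0]

```text
clock: 23.05
position: [512.3, 266.9, 189.9]
ee_rot: [-0.185, 0.983, -0.0, -0.001]
contact_force: [0.2, -0.7, -1.3]
gripper_width: 11.9
```

```bash
python3 - <<'E'
from h import *
rows([((511.6,266.4,60),.378,0,4)])
im=eyes.get_image("scene");cv2.imwrite("pics/s17.png",cv2.resize(im[140:260,190:340,::-1],None,fx=5,fy=5,interpolation=cv2.INTER_CUBIC))
im=eyes.get_image("top");cv2.imwrite("pics/t17.png",cv2.resize(im[115:265,215:290,::-1],None,fx=4,fy=4,interpolation=cv2.INTER_CUBIC))
E
```

```text
pos [512.3 266.9 189.9] F [ 0.2 -0.7 -1.3] t 23.05
[[0.02, -0.0, 3.25], [-0.0, -0.0, -0.1], 0]
[[0.02, -0.0, 3.25], [-0.0, -0.0, -0.1], 0]
[[0.02, -0.0, 3.25], [-0.0, -0.0, -0.1], 0]
[[0.02, -0.0, 3.25], [-0.0, -0.0, -0.1], 0]
```

View pics/s17.png

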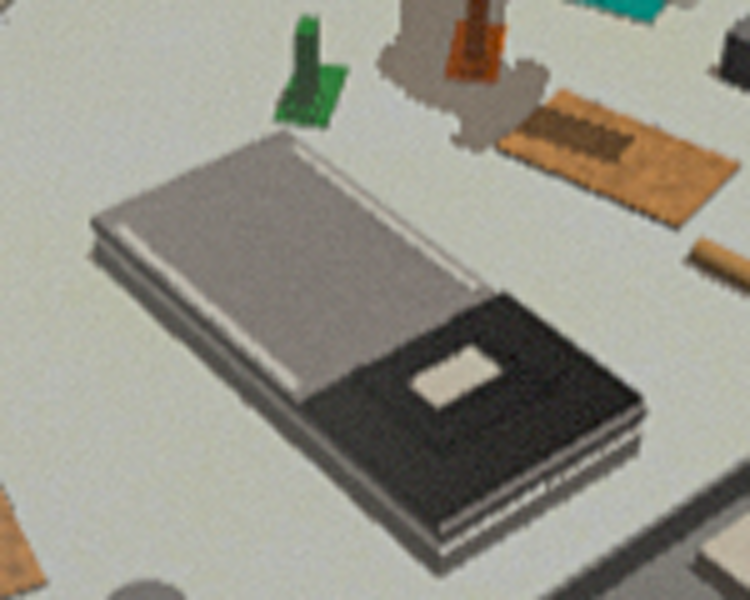

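View pics/t17.png

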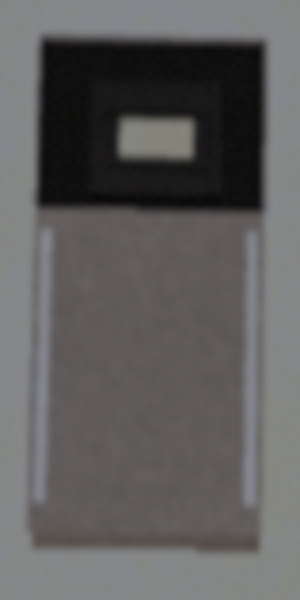

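>>> jog_arm:
  rows:
    - [[0,0,3.3],[0,0,0],0]
    - [[0,0,4],[0,0,0],0]
    - [[0,0,4],[0,0,0],0]
    - [[0,0,2.5],[0,0,0],0]
    - [[0,0,0.7],[0,0,0],0]
    - [[0,0,0],[0,0,0],0]
    - [[0,0,0],[0,0,0],0]

```text
clock: 24.02
position: [513.6, 267.7, 46.7]
ee_rot: [-0.185, 0.983, 0.001, 0.001]
contact_force: [-0.3, -0.5, -0.6]
gripper_width: 11.9
```

>>> jog_arm:
  rows:
    - [[0,0,0.2],[0,0,0],0]
    - [[0,0,0.2],[0,0,0],0]
    - [[0,0,0],[0,0,0],0]

```text
clock: 24.4
position: [512.6, 267.2, 41.2]
ee_rot: [-0.185, 0.983, -0.0, -0.0]
contact_force: [-0.6, -0.6, -1.2]
gripper_width: 11.9
```

>>> jog_arm:
  rows:
    - [[0,0,0.1],[0,0,0],0]
    - [[0,0,0],[0,0,0],0]
    - [[0,0,0],[0,0,0],0]

```text
clock: 24.78
position: [512.7, 267.2, 40.2]
ee_rot: [-0.185, 0.983, -0.0, -0.0]
contact_force: [-0.2, -0.8, -1.4]
gripper_width: 12.0
```

>>> jog_arm:
  rows:
    - [[0,0,0.05],[0,0,0],0]
    - [[0,0,0],[0,0,0],0]
    - [[0,0,0],[0,0,0],0]

```text
clock: 25.15
position: [512.7, 267.2, 39.7]
ee_rot: [-0.185, 0.983, -0.0, -0.0]
contact_force: [-0.6, 0.1, -0.8]
gripper_width: 12.2
```

>>> jog_arm:
  rows:
    - [[0,0,0.05],[0,0,0],0]
    - [[0,0,0],[0,0,0],0]
    - [[0,0,0],[0,0,0],0]

```text
clock: 25.52
position: [512.8, 267.1, 39.5]
ee_rot: [-0.185, 0.983, -0.0, 0.0]
contact_force: [-0.7, -1.4, 2.0]
gripper_width: 11.7
```

>>> jog_arm:
  rows:
    - [[0,0,0],[0,0,0],2.5]
    - [[0,0,0],[0,0,0],4]
    - [[0,0,0],[0,0,0],6]
    - [[0,0,0],[0,0,0],6]
    - [[0,0,0],[0,0,0],6]
    - [[0,0,0],[0,0,0],6]
    - [[0,0,0],[0,0,0],6]

```text
clock: 26.4
position: [512.7, 267.2, 39.2]
ee_rot: [-0.185, 0.983, -0.0, 0.0]
contact_force: [-0.4, 0.7, 0.6]
gripper_width: 59.7
```

```bash
python3 - <<'E'
from h import *
im=eyes.get_image("wrist");cv2.imwrite("pics/w18.png",cv2.resize(im[:,:,::-1],(800,600)))
E
```

```text
(no output)
```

View pics/w18.png

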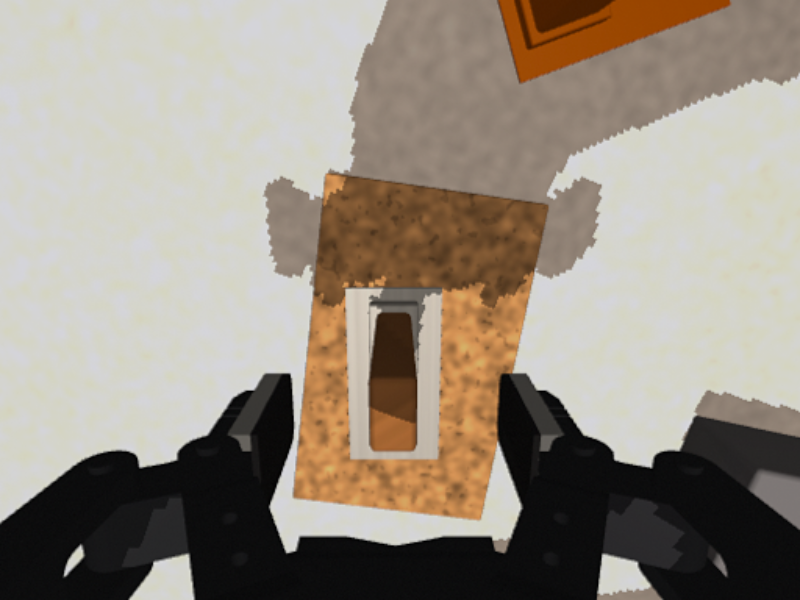

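The lifter stands upright on its mat, clear of the fingers. Going up and then checking everything.

>>> jog_arm:
  rows:
    - [[0,0,-2],[0,0,0],6]
    - [[0,0,-4],[0,0,0],6]
    - [[0,0,-5],[0,0,0],6]
    - [[0,0,-5],[0,0,0],6]
    - [[3,0,-3],[0,0,0],6]
    - [[4,0,0],[0,0,0],6]
    - [[4,0,0],[0,0,0],6]
    - [[0,0,0],[0,0,0],6]
    - [[0,0,0],[0,0,0],6]

```text
clock: 27.58
position: [410.7, 227.5, 229.7]
ee_rot: [-0.185, 0.983, 0.0, 0.001]
contact_force: [-0.0, 0.6, 0.2]
gripper_width: 59.9
```

```bash
python3 - <<'E'
from h import *
for c in("scene","top"):
    im=eyes.get_image(c);cv2.imwrite(f"pics/{c}19.png",cv2.resize(im[90:290,90:390,::-1],(800,533),interpolation=cv2.INTER_CUBIC))
E
```

```text
(no output)
```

View pics/scene19.png

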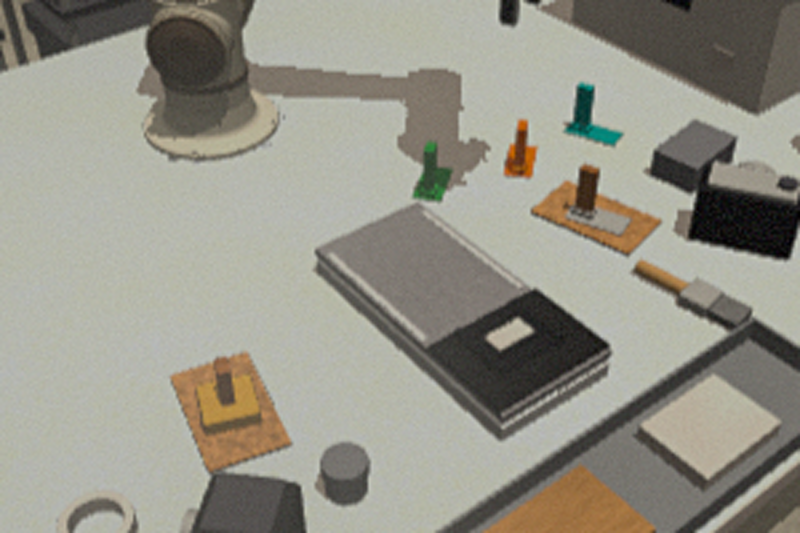

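View pics/top19.png

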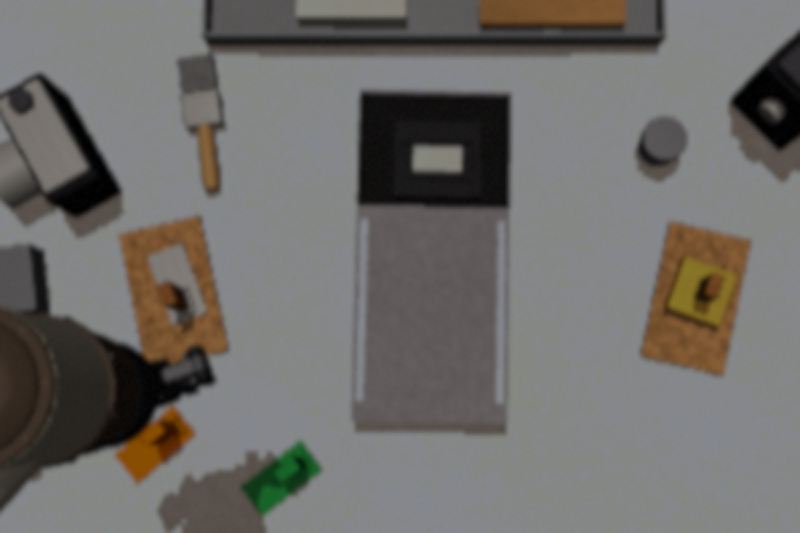

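Both pictures agree. The carrier lies flat, label up, on the deck: scene (510,335), top (437,158). The lifter stands on its mat: scene (590,205), top (178,285). Nothing else has moved.

```bash
python3 -c "
from bench import arm
print(arm.job_done())"
```

```text
the job is handed in; nothing more can be done
None
```

The carrier now lies flat and turned over, label up, on the padded deck just behind the step. The lifter stands upright on its cork mat where it started. I handed the job in at about 28 s on the robot clock.

- **What I did:** I took the steel lifter by its handle, slid the blade along the bed into the slot, and pushed the carrier against the step with about 9.5 N. I then raised the edge, keeping the blade level, until the carrier tipped past upright. It fell the last part onto the deck on its own. I set the lifter back on its mat and opened the fingers.
- **Last checks:** The scene and top pictures agree on the carrier and the lifter. The look-alikes, the paperweight and the other things look untouched, and the gripper is clear of everything.
- **What did not go to plan:**
  - My camera estimate put the bed at about 32 to 35 mm, but the blade met it at about 38.5 mm. The first touch-down therefore pressed with about 16 N, under the 20 N limit, before I backed off to about 3 N.
  - While I pushed the carrier to the step, the blade bore down on the bed with up to about 8 N.
  - Forces were read only at the end of each move, so short peaks in between were not seen.

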